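# Lay out the electrical parts of a swatter handle in their soldering holders

## Robot

A 6-joint arm with a two-finger parallel gripper is mounted at the origin on a cart in front of the work surface, level with it; the furniture and walls round the work are solid. World frame = base frame: x ahead of the robot, y to its left, z up, the work surface at z = 0. Lengths are in mm, angles in rad, forces in N, time in s.
With the tool pointing down it reaches from about 325 to 900 mm from the base axis. Payload 3.5 kg.
Tool frame: the origin (TCP) lies at the very end of the fingers, on their centre line; the grasp point (between the pads) lies 19 mm behind it; z points along the fingers, y is the direction in which the jaws open and shut (so a half turn about z gives the same grasp; the last joint's range is limited). The gripper opens to 85 mm and grips with 20 to 120 N. Pads are 22 mm wide; open, the fingers measure 114 mm over their backs; the gripper's body (76 mm by 85 mm) begins 54 mm behind the grasp point. The pads swing forward as they close: fully open they stand 13 mm farther back than shut.
Start: joints at [-1.336, 0.276, -0.026, 1.268, 0, 1.467], TCP at [207.12, -589.68, 231.313] pointing down, gripper open.
Joint ranges: [-3.12, 3.12], [-0.85, 1.88], [-1.08, 1.24], [-1.95, 2.15], [-1.57, 1.53], [-3.14, 3.14]. Speed limits (rad/s): [2.57, 2.57, 3.14, 3.14, 3.14, 3.14].

## Interface

Orientations are given as a unit quaternion [w, x, y, z].
In Python, from bench import state, read_camera, calibration, close_job gives the robot as it stands.
- The arm moves only by the shell command python3 -m pendant 'ROWS'. ROWS is a JSON object of lists of equal length, an entry for each row: "turn": the turn, a rotation vector about the tool's x, y, z in rad, a list of three; "translation": the shift along the tool's x, y, z in m, a list of three; "claw": the finger opening in m, from 0 to 0.0854. A call has 1 to 12 rows; each row shifts and turns the commanded pose from where the row before left it, along the tool's axes as they then stand; what a row does not reach is not made up. A row lasts 1/12 s, in which the tool goes at most 41.7 mm and 7.16 degrees, less where a joint would pass 70% of its speed; a pose out of reach is approached as far as the arm can. A call with a gripper value outside its range is refused whole. The fingers move at their own pace and stop on an object; the grip force is fixed at half the most. Time passes only in rows, so rows that do not move let the fingers close. It gives the time, the measured TCP pose, the force and the opening at its end, in the units of the state.
- state(): the state, without advancing time (a new reading comes with each control period).
- read_camera(name): name is "side" or "top" or "wrist"; returns the picture (420x560x3 uint8, red, green, blue); there is no depth.
- calibration(name): a dict with "fx", "fy", "cx", "cy" (pixels), "xyz" and "orientation" of the camera in the world; the wrist camera has in their place "hand_eye" (4x4, takes a point from camera to tool coordinates, whose origin is the TCP and whose axes are the flange's). Camera axes: x right, y down, z forward; pixel columns grow to the right and rows downward; lengths in mm; the calibration is good to about 2 mm. A picture is of the moment at which its call begins: read the wrist's pose just before it. calibration takes no time and is no camera call.
- close_job(): hands the job in, once; it reports no verdict.
The state is a dict: "time_s": time; "qpos": joint angles; "qvel": joint speeds; "tau": joint torques, N m; "eef_pos": TCP position; "orientation": TCP orientation; "ft_force": force on the tool from outside, world axes, zero at the start; "moment": the same for the moment, N m; "grip_width": finger opening in mm.
Only numpy, scipy, OpenCV 4.12 (cv2) and the standard library are available. Lean on these libraries where they do the work, as an engineer would, in place of code of your own. Each camera call takes 0.05 s, during which the arm holds its last target.

## Task

Set up the bench for wiring the next swatter handle: pick the three electrical parts (the black battery, the wide circuit board and the red plug insert), which lie along the front of the bench, out from among the other things and seat each one on the white pad of the holder made for it, down between its steel guides, the battery upright with its terminals up, the other two flat and the same side up as they lie now. Let go of them all, and leave the glue jar and the solder reel where they stand.

Things in the scene. Friction and masses are not known exactly. Their poses are not given: they have to be found in the camera images.
- battery: Black sealed block battery standing upright, its two terminal tabs up: 32 (x) x 24 (y) mm, case 51 mm high, 56 mm with tabs, about 90 g. Origin: centre of its underside; z up. Grasp it across the 24 mm side (y), fingertips at least 26 mm above its underside so that they clear the holder's guides.
- wide_board: Wide green circuit board lying flat, solder side up, 42 (x) x 56 (y) mm, 35 g. The 2 mm board lies 10 to 12 mm above its underside, on two components that stand below it within its outline. Origin: centre of its underside; z up. Grasp it by its edges across the 42 mm side (x).
- plug: Red plug insert lying flat, 25 g: body 24 mm wide (y), 11 mm high, x = -16 to 25 mm; flange 36 mm wide, 13 mm high, x = -22 to -16 mm; two steel pins from it to x = -40 mm; solder tags behind to x = 30 mm. Origin: on its underside, under the body; z up; pins point to -x. Grasp the body across its width (y), near x = 2 mm.
- battery_holder: Battery's holder: fixed dark steel plate 62 (x) x 52 (y) mm, white pad 34 x 26 mm, steel guides up to 34 mm above the bench. Plate top 8 mm, pad top 10 mm above the bench; about 4 mm of play beside the part; the guides' lips flare outward. Origin: centre of the pad, at bench height; z up. Seated: battery upright on the pad, origin over origin, y along y, either way round.
- wide_holder: Wide board's holder: fixed dark steel plate 66 (x) x 88 (y) mm, white pad 44 x 58 mm, steel guides up to 33 mm high, none along the middle 42 mm of the long sides. Plate top 8 mm, pad top 10 mm above the bench; about 4 mm of play beside the part; the guides' lips flare outward. Origin: centre of the pad, at bench height; z up. Seated: flat on the pad, origin over origin, y along y, either way round.
- plug_holder: Plug's holder: fixed dark steel plate 88 (x) x 52 (y) mm, T-shaped white pad, steel guides up to 28 mm high beside the pins and behind and beside the body's rear; no guides from x = -26 to 17 mm. Plate top 8 mm, pad top 10 mm above the bench; about 4 mm of play beside the part; the guides' lips flare outward. Origin: centre of the plate, at bench height; z up. Seated: plug flat in the holder's own pose, pins to -x.
- glue_jar: White glue jar with a blue screw lid, 52 mm across, 62 mm high, loose among the parts; not to be moved. Origin: centre of its underside.
- solder_reel: Reel of solder lying flat, green flanges, 55 mm across, 30 mm high, loose among the parts; not to be moved. Origin: centre of its underside.

How it is judged (in metres and radians):
At the end, for the whole second after the job is handed in: Each part rests, at rest, on the pad of its own holder between the guides: its origin within 10 mm of the holder's origin as seen from above and 7.5 to 13.5 mm above the bench, tilted by less than 0.12 rad, its y axis within 0.3 rad of the holder's y axis (either way round) (horizontal distance between battery and battery_holder below 0.01 m and z of battery in the frame of battery_holder between 0.0075 and 0.0135 m and angle between each of battery, wide_board, plug's own z axis and vertical below 0.12 rad and angle between the y axis of battery and the y axis of battery_holder, either way round below 0.3 rad and linear speed of each of battery, wide_board, plug below 0.01 m/s and horizontal distance between wide_board and wide_holder below 0.01 m and z of wide_board in the frame of wide_holder between 0.0075 and 0.0135 m and angle between the y axis of wide_board and the y axis of wide_holder, either way round below 0.3 rad and horizontal distance between plug and plug_holder below 0.01 m and z of plug in the frame of plug_holder between 0.0075 and 0.0135 m and angle between the y axis of plug and the y axis of plug_holder, either way round below 0.3 rad); the robot touches nothing.
It fails at once if the glue jar is shifted by more than 20 mm (distance of glue_jar from where it was at the start of the episode above 0.02 m).
It fails at once if the solder reel is shifted by more than 20 mm (distance of solder_reel from where it was at the start of the episode above 0.02 m).
It also fails if it takes over 80 s, if anything falls off the work surface, if the arm or the gripper's body presses on something with over 40 N, if the wrist force passes 120 N, or if a joint passes its speed limit or range.

## Working session

There is one attempt and no reset: what is moved stays moved. The work goes in short steps, Python scripts to look and compute and a shell command to move; the robot and the scene stay as the last step left them, time stands still between calls to the robot, and variables do not carry over. Pictures are saved under pics/ and viewed, and the job is handed in when it is done.

```bash
ls; mkdir -p pics
cat > a.py <<'E'
from bench import *
import cv2,json
for n in ("top","side","wrist"):
    im=read_camera(n); cv2.imwrite(f"pics/{n}0.png",im[:,:,::-1]); print(n,calibration(n))
print(state())
E
python3 a.py
```

```text
pics
top {'fx': 427.04005882627905, 'fy': 427.04005882627905, 'cx': 277.833215954119, 'cy': 207.24119185208878, 'xyz': array([ 341.08772447, -346.24264153,  855.02210259]), 'orientation': array([ 0.07473454, -0.70115912,  0.70490262, -0.07683056])}
side {'fx': 424.7940411437593, 'fy': 424.7940411437593, 'cx': 281.6149191976061, 'cy': 209.61922809802272, 'xyz': array([525.87751914, 317.99480024, 587.93472015]), 'orientation': array([-0.01407006,  0.01978392,  0.90171902, -0.4316404 ])}
wrist {'fx': 312.6180785767825, 'fy': 312.6180785767825, 'cx': 280.3023473031737, 'cy': 206.4885779827295, 'hand_eye': array([[ 1.02875535e-03, -9.63673744e-01, -2.67080244e-01,
         6.72398755e+01],
       [ 9.99999077e-01,  1.22851829e-03, -5.80860710e-04,
        -8.67572543e-01],
       [ 8.87873179e-04, -2.67079400e-01,  9.63674118e-01,
        -1.41722956e+02],
       [ 0.00000000e+00,  0.00000000e+00,  0.00000000e+00,
         1.00000000e+00]])}
{'time_s': 0.15, 'qpos': array([-1.33639518e+00,  2.77003279e-01, -2.75560089e-02,  1.26802388e+00,
       -1.61101748e-05,  1.46740522e+00]), 'qvel': array([-0.00082011, -0.0032467 ,  0.00397838, -0.00027406,  0.00076449,
       -0.00035245]), 'tau': array([ 2.44451685e-04, -4.46056581e+01,  2.95638853e+01,  1.05128440e-02,
       -8.09589392e-05,  1.06550928e-05]), 'eef_pos': array([ 206.97553737, -589.08065398,  230.39328776]), 'orientation': array([-8.90976177e-04,  9.85770528e-01,  1.68094224e-01, -6.65194269e-05]), 'ft_force': array([ 0.61845661,  1.44749964, -0.33100016]), 'moment': array([-0.0084613 , -0.06613667, -0.00849183]), 'grip_width': 85.47503579113645}
```

View pics/top0.png

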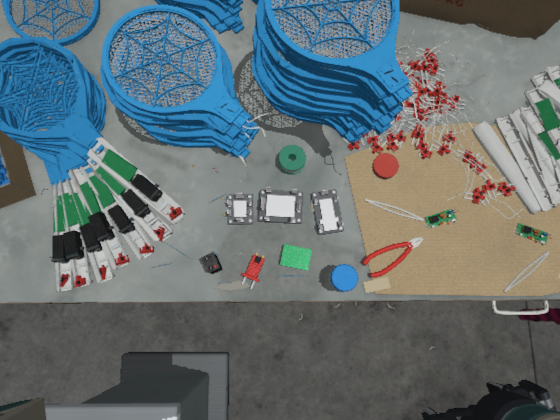

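View pics/side0.png

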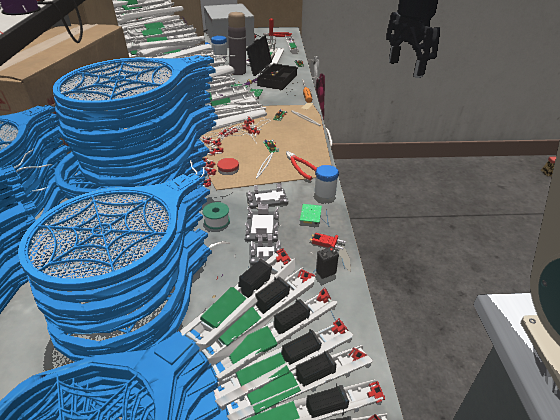

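View pics/wrist0.png

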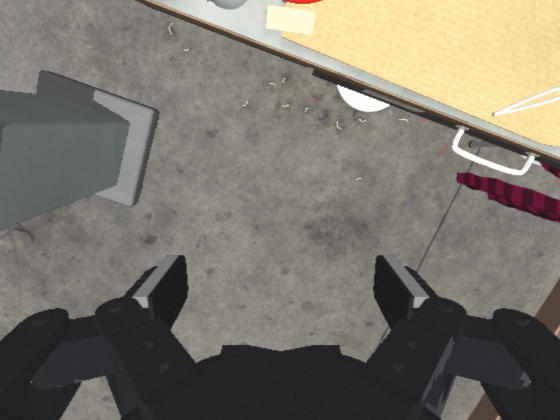

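Top view: battery ~(210,262), plug ~(253,268), wide board ~(296,257), jar (344,277), reel (291,159); holders at (240,208), (280,206), (328,212). The side view confirms this. I'll zoom in and cast rays next.

```bash
cat > h.py <<'E'
from bench import *
import cv2,numpy as np
from scipy.spatial.transform import Rotation as R
def rot(q): return R.from_quat([q[1],q[2],q[3],q[0]]).as_matrix()
def cam(name,st=None):
    c=calibration(name); K=np.array([[c['fx'],0,c['cx']],[0,c['fy'],c['cy']],[0,0,1]])
    if name=='wrist':
        st=st or state(); T=np.eye(4);T[:3,:3]=rot(st['orientation']);T[:3,3]=st['eef_pos'];T=T@c['hand_eye']
        return K,T[:3,:3],T[:3,3]
    return K,rot(c['orientation']),np.array(c['xyz'])
def ray(C,px,z):
    K,Rm,t=C; px=np.atleast_2d(px).astype(float)
    d=(Rm@np.linalg.inv(K)@np.c_[px,np.ones(len(px))].T).T
    s=(z-t[2])/d[:,2]; return t+s[:,None]*d
def proj(C,P):
    K,Rm,t=C; p=(K@Rm.T@(np.atleast_2d(P)-t).T).T; return p[:,:2]/p[:,2:]
def hsv(im): return cv2.cvtColor(im,cv2.COLOR_RGB2HSV)
def shot(name,tag):
    st=state(); im=read_camera(name); C=cam(name,st)
    cv2.imwrite(f"pics/{tag}.png",im[:,:,::-1]); np.savez(f"pics/{tag}.npz",im=im,K=C[0],R=C[1],t=C[2]); return im,C
def load(tag):
    d=np.load(f"pics/{tag}.npz"); return d['im'],(d['K'],d['R'],d['t'])
E
python3 - <<'E'
from h import *
im=cv2.imread('pics/top0.png'); 
cv2.imwrite('pics/top0z.png',cv2.resize(im[140:300,185:385],None,fx=3.75,fy=3.75,interpolation=cv2.INTER_CUBIC))
C=cam('top')
for n,p,z in [('bat',(210,262),40),('plug',(253,268),11),('board',(296,257),12),('jar',(344,277),62),('reel',(291,159),30),('bh',(240,208),10),('wh',(280,206),10),('ph',(328,212),10),('edge',(200,302),0),('edge',(400,302),0)]:
    print(n,ray(C,p,z).round(0))
E
```

```text
bat [[ 413. -220.   40.]]
plug [[ 403. -300.   11.]]
board [[ 424. -385.   12.]]
jar [[ 382. -470.   62.]]
reel [[ 621. -376.   30.]]
bh [[ 524. -273.   10.]]
wh [[ 528. -354.   10.]]
ph [[ 515. -451.   10.]]
edge [[ 339. -196.    0.]]
edge [[ 337. -587.    0.]]
```

View pics/top0z.png

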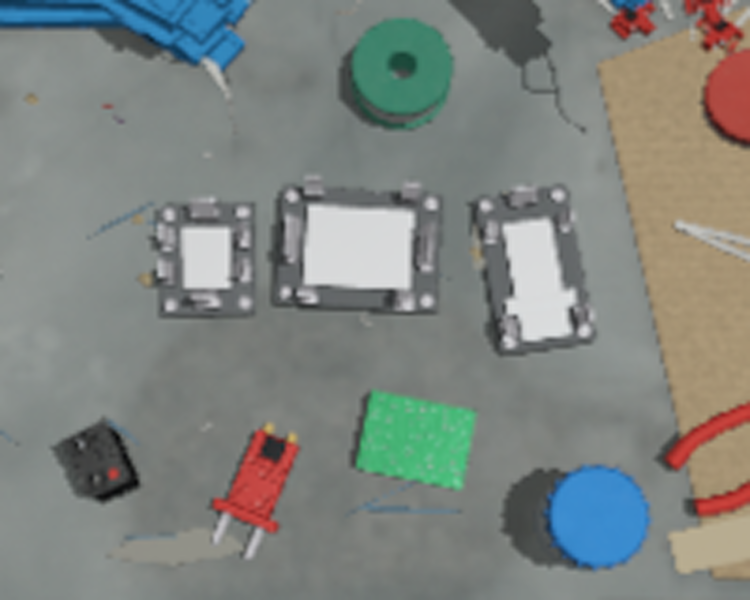

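```bash
python3 -m pendant '{"turn":[[0,0,0.1127],[0,0,0.1127],[0,0,0.1127],[0,0,0],[0,0,0],[0,0,0],[0,0,0],[0,0,0],[0,0,0],[0,0,0],[0,0,0],[0,0,0]],"translation":[[0,0,0],[0,0,0],[0,0,0],[0.026,-0.027,0],[0.026,-0.027,0],[0.026,-0.027,0],[0.026,-0.027,0],[0.026,-0.027,0],[0.026,-0.027,0],[0.026,-0.027,0],[0.026,-0.027,0],[0.026,-0.027,0]],"claw":[0.085,0.085,0.085,0.085,0.085,0.085,0.085,0.085,0.085,0.085,0.085,0.085]}'
python3 - <<'E'
from h import *
im,C=shot('wrist','w1'); s=state(); print(s['eef_pos'],s['orientation'],s['qpos'],C[2])
E
```

```text
time_s: 1.15
eef_pos: [442.0, -345.0, 231.1]
orientation: [-0.0, 1.0, -0.0, -0.0]
ft_force: [0.6, -0.1, 0.7]
grip_width: 85.2
[ 445.93409982 -340.27833105  231.0682424 ] [-0.00230743  0.9999923   0.00266993  0.0017178 ] [-0.7700352   0.16366075 -0.16835227  1.23954485  0.00570266  2.36621538] [ 508.99603626 -344.32356881  372.79429343]
```

View pics/w1.png

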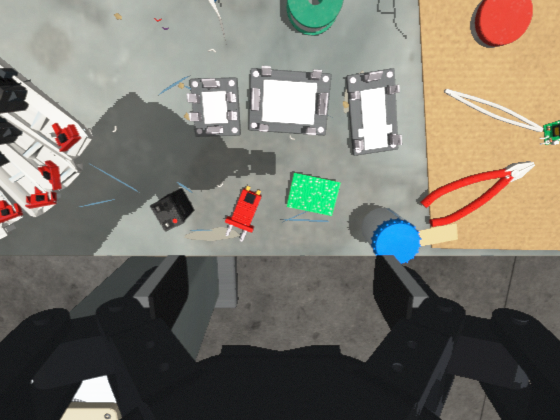

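The wrist view shows all three parts and all three holders clear of the fingers. Since the state may still have been settling, I'll take one more picture at rest and measure from that.

Run:
```python
from h import *
for i in range(2):
    im,C=shot('wrist','w2'); s=state(); print(s['time_s'],s['eef_pos'],s['orientation'].round(4),C[2])
H=hsv(im); 
def masks(H):
    h,s,v=H[...,0],H[...,1],H[...,2]
    return dict(white=(v>225)&(s<25), green=(h>50)&(h<75)&(s>120)&(v>120), red=((h<8)|(h>172))&(s>120), black=(v<75))
for n,m in masks(H).items():
    m=m.astype(np.uint8)*255; m[250:]=0
    if n=='black': m=cv2.morphologyEx(m,cv2.MORPH_OPEN,np.ones((3,3)))
    for c in cv2.findContours(m,cv2.RETR_EXTERNAL,cv2.CHAIN_APPROX_NONE)[0]:
        a=cv2.contourArea(c); r=cv2.minAreaRect(c)
        if a>150: print(n,a,r)
cv2.imwrite('pics/w2z.png',cv2.resize(im[60:255,140:420,::-1],None,fx=2.8,fy=2.8,interpolation=cv2.INTER_CUBIC))
```

```text
1.25 [ 443.8518233  -342.79048078  231.01814459] [-9.0e-04  1.0e+00  3.1e-03  4.0e-04] [ 512.40563375 -339.79135978  373.02364614]
1.3 [ 442.45575573 -344.60965997  230.98256449] [-3.0e-04  1.0e+00  2.1e-03 -2.0e-04] [ 510.70453107 -341.85781648  372.79266042]
white 163.0 ((17.5, 196.50001525878906), (52.32590103149414, 4.242640495300293), 45.0)
white 210.5 ((522.9000244140625, 172.80003356933594), (12.969193458557129, 27.72724151611328), 63.43495178222656)
white 336.0 ((59.138465881347656, 162.5076904296875), (38.987361907958984, 19.975008010864258), 43.7811279296875)
white 961.5 ((22.942615509033203, 172.3688507080078), (69.01187896728516, 24.967191696166992), 39.80556869506836)
white 150.5 ((27.8799991607666, 141.16000366210938), (14.399999618530273, 12.80000114440918), 36.86989974975586)
white 179.5 ((39.56592559814453, 136.90872192382812), (80.07708740234375, 4.4136962890625), 35.837650299072266)
white 849.5 ((496.45562744140625, 113.10651397705078), (103.07693481445312, 12.615386009216309), 22.61986541748047)
white 665.0 ((217.0, 108.5), (31.0, 24.0), 90.0)
white 1355.0 ((375.4
[... 527 characters left out ...]
)
red 779.0 ((246.637939453125, 210.65518188476562), (29.52556037902832, 38.99602127075195), 21.801410675048828)
red 331.5 ((43.0, 197.5), (30.0, 21.0), -0.0)
red 1371.5 ((469.7000427246094, 196.40000915527344), (36.224300384521484, 94.80928039550781), 63.43495178222656)
red 292.5 ((55.78179168701172, 175.29335021972656), (29.460664749145508, 17.04202651977539), 53.746158599853516)
red 435.0 ((69.70072937011719, 135.427001953125), (29.4753360748291, 23.238529205322266), 70.01689147949219)
red 2286.0 ((506.5, 24.5), (49.0, 57.0), 90.0)
black 599.5 ((175.8845977783203, 209.076904296875), (31.063213348388672, 35.22346496582031), 56.3099365234375)
black 1389.0 ((15.0, 106.5), (75.0, 30.0), 90.0)
```

View pics/w2z.png

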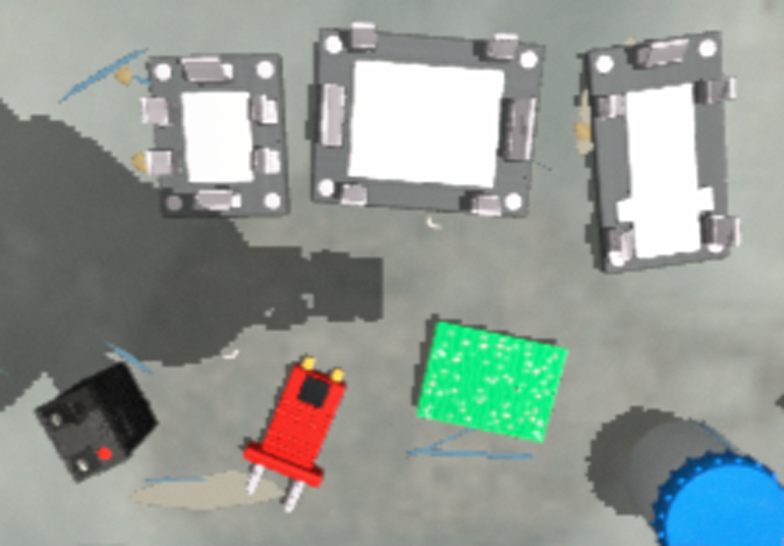

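```bash
cat > m.py <<'E'
from h import *
def rect(C,c,z,label):
    P=ray(C,c.reshape(-1,2)+0.0,z)[:,:2].astype(np.float32)
    r=cv2.minAreaRect(P); print(label,'ctr',np.round(r[0],1),'size',np.round(r[1],1),'ang',round(r[2],1)); return P
def big(m,box):
    x0,y0,x1,y1=box; k=np.zeros(m.shape,np.uint8); k[y0:y1,x0:x1]=m[y0:y1,x0:x1].astype(np.uint8)*255
    k=cv2.morphologyEx(k,cv2.MORPH_CLOSE,np.ones((5,5)))
    return max(cv2.findContours(k,cv2.RETR_EXTERNAL,cv2.CHAIN_APPROX_NONE)[0],key=cv2.contourArea)
E
python3 - <<'E'
from m import *
im,C=load('w2'); print(C[2]); H=hsv(im);h,s,v=[H[...,i].astype(int) for i in range(3)]
W=(v>225)&(s<25)
rect(C,big(W,(195,85,240,135)),10,'bpad'); rect(C,big(W,(260,75,325,135)),10,'wpad'); 
rect(C,big(W,(355,80,400,160)),10,'ppad')
G=(h>50)&(h<80)&(s>100)&(v>100)
rect(C,big(G,(280,165,345,225)),12,'board')
Rd=((h<8)|(h>172))&(s>120)
c=big(Rd,(215,180,275,240)); rect(C,c,11,'plug')
D=(v<105)&(s<60)
for n,b in (('bplate',(185,70,248,142)),('wplate',(246,60,338,142)),('pplate',(342,62,408,165))):
    rect(C,big(D,b),8,n)
crop=lambda x0,y0,x1,y1: cv2.resize(im[y0:y1,x0:x1,::-1],None,fx=10,fy=10,interpolation=cv2.INTER_NEAREST)
cv2.imwrite('pics/w2bat.png',np.clip(crop(148,182,202,236).astype(float)*2,0,255))
cv2.imwrite('pics/w2plug.png',crop(218,180,272,246))
E
```

```text
[ 510.70453107 -341.85781648  372.79266042]
bpad ctr [ 522.3 -271.2] size [32.8 25.7] ang 0.4
wpad ctr [ 527.9 -351.2] size [62.  43.5] ang 86.3
ppad ctr [ 509.  -447.9] size [65.7 44.5] ang 8.6
board ctr [ 424.  -382.5] size [56.9 42.6] ang 78.0
plug ctr [ 404.6 -301.4] size [35.9 49.2] ang 67.2
bplate ctr [ 496.  -256.7] size [47.8 22.2] ang 85.8
wplate ctr [ 528.1 -309.9] size [56.7  8.5] ang 4.3
pplate ctr [ 513.  -421.5] size [85.  12.2] ang 7.9[ WARN:0@0.091] global loadsave.cpp:1063 imwrite_ Unsupported depth image for selected encoder is fallbacked to CV_8U.
```

View pics/w2bat.png

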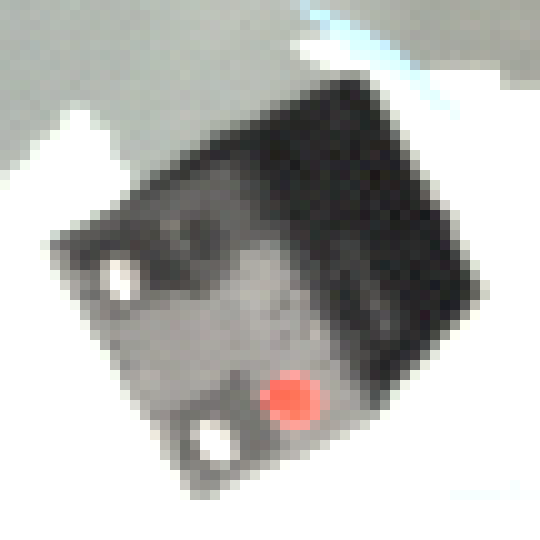

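View pics/w2plug.png

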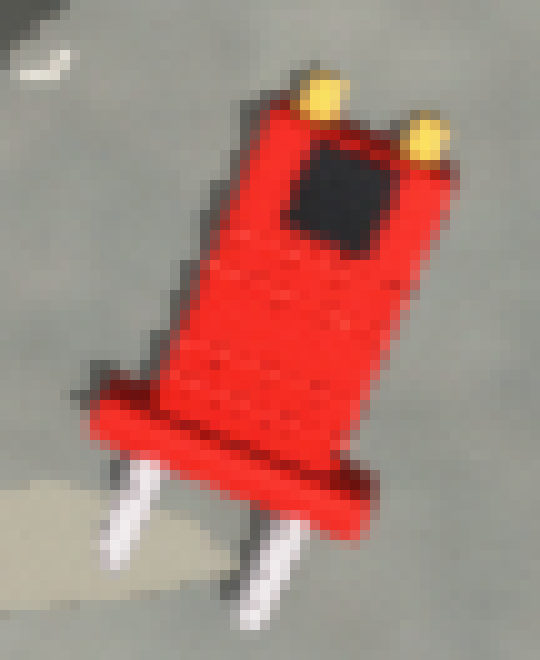

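Run:
```python
from m import *
im,C=load('w2')
def pts(L,off,z): return ray(C,np.array(L)/10+np.array(off)-0.5,z)[:,:2]
o=(148,182)
B=pts([(55,240),(200,495),(378,405),(245,155)],o,51); print('bat top',B.round(1).tolist(),'mean',B.mean(0).round(1))
print('edges',[np.round([np.hypot(*d),np.degrees(np.arctan2(d[1],d[0]))],1).tolist() for d in np.roll(B,-1,0)-B])
b=pts([(368,78),(483,292)],o,0); print('base',b.round(1).tolist(), np.hypot(*(b[1]-b[0])),np.degrees(np.arctan2(*(b[1]-b[0])[::-1])))
o=(218,180)
f=pts([(92,405),(378,510)],o,13); print('flange front?',f.round(1).tolist())
f2=pts([(90,435),(357,540)],o,0); 
t=pts([(268,112),(455,188)],o,11); print('body tail',t.round(1).tolist(),np.hypot(*(t[1]-t[0])),t.mean(0))
fb=pts([(108,385),(378,478)],o,13); print('flange back top',fb.round(1).tolist(),np.hypot(*(fb[1]-fb[0])),fb.mean(0))
a=t.mean(0)-fb.mean(0); print('axis',np.hypot(*a),'yaw',np.degrees(np.arctan2(a[1],a[0])))
for q in (t,fb): d=q[0]-q[1]; print('y-edge yaw-90', np.degrees(np.arctan2(d[1],d[0]))-90)
p=pts([(112,565),(250,625)],o,6); print('pins',p.round(1).tolist(),p.mean(0))
u=t.mean(0)-p.mean(0); print('pin-tail len(65)',np.hypot(*u),'yaw',np.degrees(np.arctan2(u[1],u[0])))
u/=np.hypot(*u); print('origin from pins',p.mean(0)+40*u,'from tail',t.mean(0)-25*u)
```

```text
bat top [[421.7, -205.7], [392.9, -218.7], [403.4, -238.9], [431.2, -226.9]] mean [ 412.3 -222.5]
edges [[31.6, -155.8], [22.8, -62.6], [30.3, 23.4], [23.1, 114.2]]
base [[428.4, -224.5], [401.3, -236.7]] 29.735730941699714 -155.627676720544
flange front? [[393.7, -277.0], [380.5, -311.4]]
body tail [[429.7, -298.9], [420.6, -321.0]] 23.8855086317057 [ 425.14476785 -309.96599219]
flange back top [[396.3, -279.1], [384.7, -311.5]] 34.43861537370817 [ 390.46974478 -295.26592127]
axis 37.66230622571898 yaw -22.973948806315168
y-edge yaw-90 -22.39838291038926
y-edge yaw-90 -19.69061205702036
pins [[370.4, -277.5], [362.5, -294.5]] [ 366.49745644 -285.98562431]
pin-tail len(65) 63.36059642919041 yaw -22.23921952405873
origin from pins [ 403.52192572 -301.12460294] from tail [ 402.00447455 -300.50413055]
```

Run:
```python
from m import *
im,C=load('w2')
a=cv2.resize(im[60:160,180:290,::-1],None,fx=7,fy=7,interpolation=cv2.INTER_NEAREST)
b=cv2.resize(im[60:160,300:410,::-1],None,fx=7,fy=7,interpolation=cv2.INTER_NEAREST)
cv2.imwrite('pics/ha.png',a);cv2.imwrite('pics/hb.png',b)
```

```text
(no output)
```

View pics/ha.png

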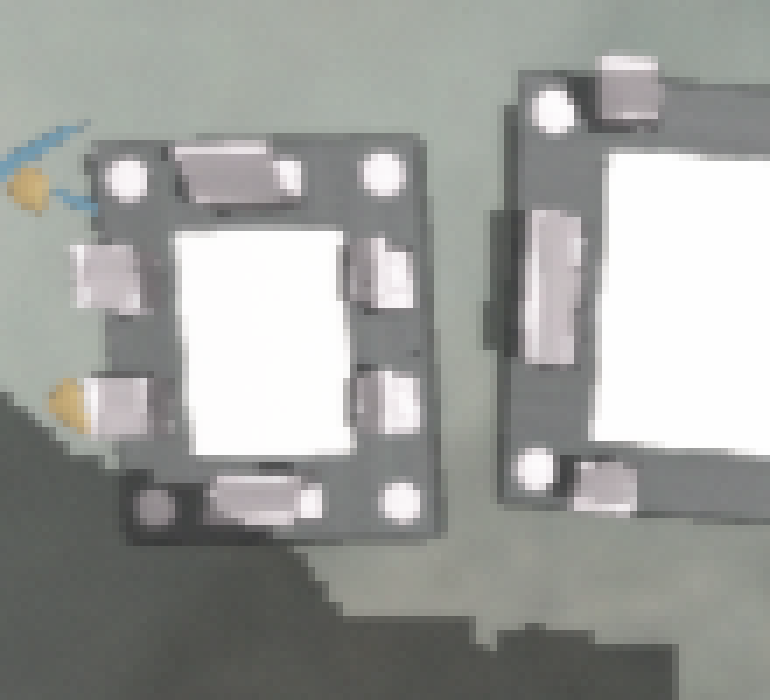

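View pics/hb.png

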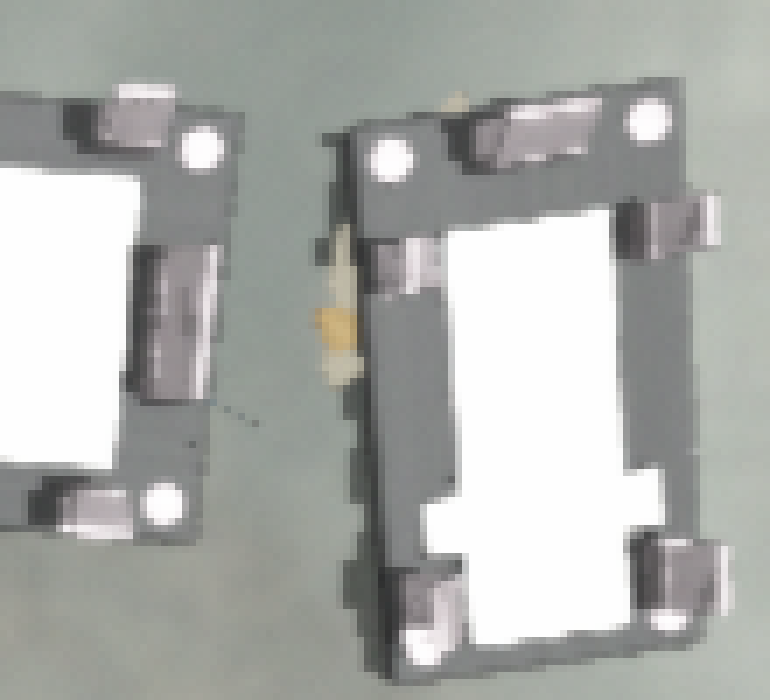

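Run:
```python
from m import *
im,C=load('w2')
def q(L,offs,z,n):
    P=ray(C,np.array([np.array(p)/7+np.array(o)-0.5 for p,o in zip(L,offs)]),z)[:,:2]
    e=np.roll(P,-1,0)-P
    print(n,P.mean(0).round(1),'len',np.hypot(e[:,0],e[:,1]).round(1),'ang',np.degrees(np.arctan2(e[:,1],e[:,0])).round(1))
A=(180,60);B=(300,60)
q([(92,142),(420,133),(443,540),(128,545)],[A]*4,8,'bplate 52,62')
q([(174,233),(343,229),(355,453),(190,458)],[A]*4,10,'bpad 26 34')
q([(520,72),(240,112),(200,543),(500,505)],[A,B,B,A],8,'wplate 88 66')
q([(607,153),(145,178),(115,468),(590,440)],[A,B,B,A],10,'wpad 58 44')
q([(355,125),(683,77),(703,640),(392,685)],[B]*4,8,'pplate 52 88')
```

```text
bplate 52,62 [ 522.3 -271.7] len [51.1 61.8 51.4 61.3] ang [ -88.1 -178.1   91.3    1.6]
bpad 26 34 [ 522.2 -271.2] len [26.5 33.9 26.5 34.1] ang [ -88.3 -178.9   92.1    1. ]
wplate 88 66 [ 527.6 -353.5] len [86.8 65.4 88.  65.2] ang [-93.4 177.3  86.5  -3.7]
wpad 58 44 [ 527.7 -353.3] len [58.8 43.8 58.7 43. ] ang [-93.1 176.   86.2  -3.9]
pplate 52 88 [ 516.5 -447.7] len [50.6 86.7 51.3 87.1] ang [ -81.8 -171.7   98.7    7.8]
```

```bash
python3 -m pendant '{"turn":[[0,0,0],[0,0,0],[0,0,0],[0,0,0],[0,0,0],[0,0,0],[0,0,-0.105],[0,0,-0.105],[0,0,-0.105],[0,0,-0.104],[0,0,0],[0,0,0]],"translation":[[-0.0049,-0.0208,0.0167],[-0.0049,-0.0208,0.0167],[-0.0049,-0.0208,0.0167],[-0.0049,-0.0208,0.0167],[-0.0049,-0.0208,0.0167],[-0.0049,-0.0208,0.0167],[0,0,0],[0,0,0],[0,0,0],[0,0,0],[0,0,0],[0,0,0]],"claw":[0.055,0.055,0.055,0.055,0.055,0.055,0.055,0.055,0.055,0.055,0.055,0.055]}'
python3 - <<'E'
from h import *
im,C=shot('wrist','w3'); im,C=shot('wrist','w3');s=state(); print(s['eef_pos'],s['orientation'],s['qpos'],C[2],s['grip_width'])
E
```

```text
time_s: 2.3
eef_pos: [411.3, -222.7, 131.0]
orientation: [0.0, 0.979, 0.206, -0.0]
ft_force: [0.3, 0.1, -0.8]
grip_width: 54.9
[ 411.51474202 -222.48709681  131.10309715] [ 3.81063966e-05  9.78488101e-01  2.06303245e-01 -7.89930766e-05] [-6.33851048e-01  7.77942663e-02 -4.90805202e-01  1.00224528e+00
 -1.68592460e-04  2.09215077e+00] [ 472.66631858 -194.64371565  272.76276758] 55.16951070246052
```

View pics/w3.png

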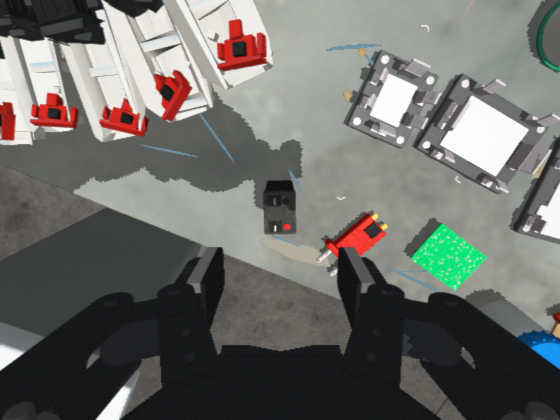

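Run:
```python
from m import *
im,C=load('w3')
cv2.imwrite('pics/w3b.png',np.clip(cv2.resize(im[170:240,245:315,::-1],None,fx=8,fy=8,interpolation=cv2.INTER_NEAREST).astype(float)*2,0,255).astype(np.uint8))
cv2.imwrite('pics/w3h.png',cv2.resize(im[40:155,335:445,::-1],None,fx=5,fy=5,interpolation=cv2.INTER_NEAREST))
P=np.array([[411.5,-221.7,51],[522.2,-271.4,10],[527.6,-353.4,10],[402.8,-300.8,11],[424,-382.5,12]]);print(proj(C,P).round(1))
H=hsv(im);h,s,v=[H[...,i].astype(int) for i in range(3)]
W=(v>225)&(s<25)
rect(C,big(W,(368,78,420,130)),10,'bpad'); rect(C,big(W,(440,90,535,178)),10,'wpad')
G=(h>50)&(h<80)&(s>100)&(v>100)
rect(C,big(G,(405,215,490,295)),12,'board')
```

```text
[[280.6 213.5]
 [393.8 101.2]
 [484.4 137.3]
 [357.3 243.2]
 [448.5 257.7]]
bpad ctr [ 522.3 -268.6] size [33.3 29.5] ang 1.4
wpad ctr [ 527.8 -352.6] size [57.  43.1] ang 86.3
board ctr [ 424.  -382.1] size [57.  42.2] ang 78.2
```

View pics/w3b.png

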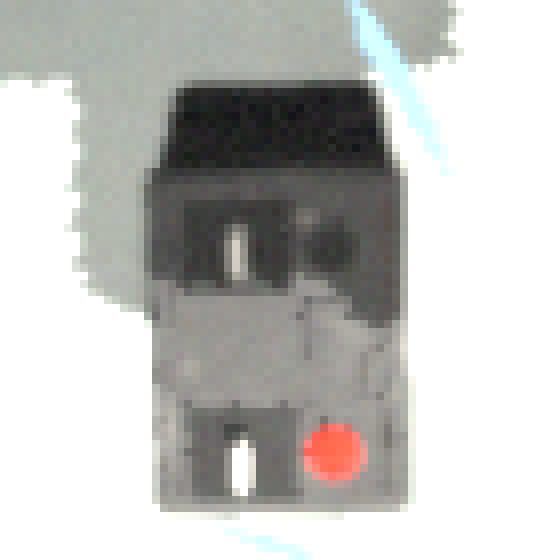

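View pics/w3h.png

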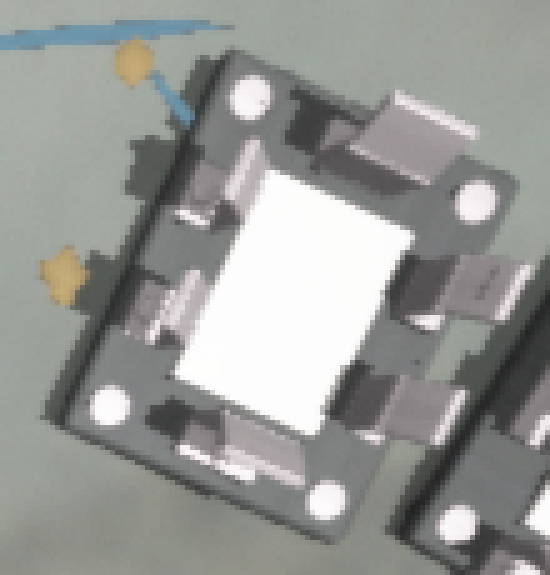

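Battery corners reproject within 1 px of the first estimate, which puts it at (411.5,-222). Descending to grasp it.

```bash
python3 -m pendant '{"turn":[[0,0,0],[0,0,0],[0,0,0],[0,0,0],[0,0,0],[0,0,0],[0,0,0],[0,0,0],[0,0,0],[0,0,0],[0,0,0],[0,0,0]],"translation":[[0,0,0.0204],[0,0,0.0204],[0,0,0.0204],[0,0,0.0204],[0,0,0.0204],[0,0,0],[0,0,0],[0,0,0],[0,0,0],[0,0,0],[0,0,0],[0,0,0]],"claw":[0.055,0.055,0.055,0.055,0.055,0.055,0.055,0.015,0.015,0.015,0.015,0.015]}'
python3 - <<'E'
from h import *
im,C=shot('wrist','w4');s=state(); print(s['eef_pos'],s['ft_force'],s['grip_width'])
E
```

```text
time_s: 3.4
eef_pos: [413.0, -222.8, 30.7]
orientation: [0.001, 0.978, 0.208, 0.001]
ft_force: [-1.7, 1.0, 8.0]
grip_width: 22.6
[ 413.0672884  -222.84241957   30.67722003] [-0.32042307  1.84297889  5.62642769] 22.653884904537982
```

View pics/w4.png

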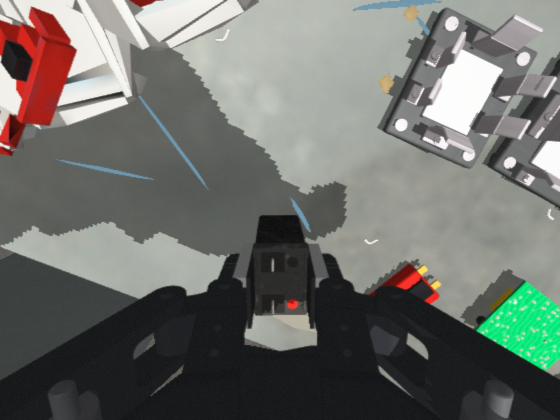

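Gripped (22.6 mm opening). Lift, turn to 1.6° and carry it over the battery holder.

```bash
python3 -m pendant '{"turn":[[0,0,0],[0,0,0],[0,0,0],[0,0,0],[0,0,0.098],[0,0,0.098],[0,0,0.098],[0,0,0.097],[0,0,0],[0,0,0],[0,0,0],[0,0,0]],"translation":[[0,0,-0.02],[0,0,-0.02],[0,0,-0.02],[0,0,-0.02],[0,0,0],[0,0,0],[0,0,0],[0,0,0],[0.027,0.0129,0],[0.027,0.0129,0],[0.027,0.0129,0],[0.027,0.0129,0]],"claw":[0.015,0.015,0.015,0.015,0.015,0.015,0.015,0.015,0.015,0.015,0.015,0.015]}'; python3 -m pendant '{"turn":[[0,0,0],[0,0,0],[0,0,0]],"translation":[[0,0,0],[0,0,0],[0,0,0]],"claw":[0.015,0.015,0.015]}'
python3 - <<'E'
from h import *
im,C=shot('wrist','w5');s=state(); print(s['eef_pos'],s['orientation'],s['ft_force'],s['grip_width'])
print(proj(C,[522.2,-271.4,10]), proj(C,s['eef_pos']+[0,0,20]))
cv2.imwrite('pics/w5z.png',cv2.resize(im[120:330,190:370,::-1],None,fx=3.8/1.4,fy=3.8/1.4,interpolation=cv2.INTER_CUBIC))
im,C=shot('top','t5'); cv2.imwrite('pics/t5z.png',cv2.resize(im[160:280,190:350,::-1],None,fx=4.7,fy=4.7,interpolation=cv2.INTER_CUBIC))
E
```

```text
time_s: 4.45
eef_pos: [522.2, -270.8, 109.2]
orientation: [0.0, 1.0, 0.014, 0.0]
ft_force: [-0.7, 0.0, -0.1]
grip_width: 23.0
time_s: 4.7
eef_pos: [520.3, -269.9, 108.7]
orientation: [-0.001, 1.0, 0.014, -0.001]
ft_force: [-0.3, 0.9, -1.9]
grip_width: 22.4
[ 519.9157946  -269.70604856  108.64923886] [-5.72633151e-04  9.99903687e-01  1.38374997e-02 -9.01139530e-04] [-0.18401487 -0.58793404 -0.98653334] 22.73835698146384
[[283.41958999 204.46846804]] [[281.52294077 281.44215802]]
```

View pics/w5.png

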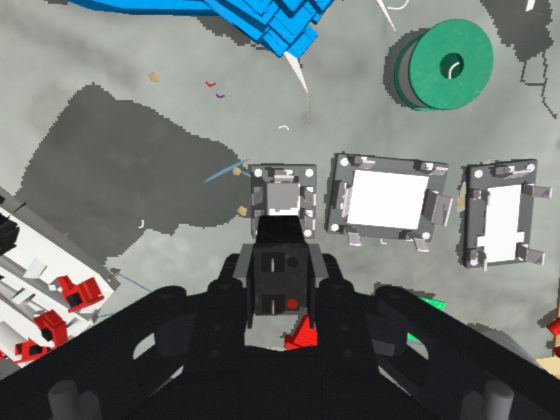

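View pics/t5z.png

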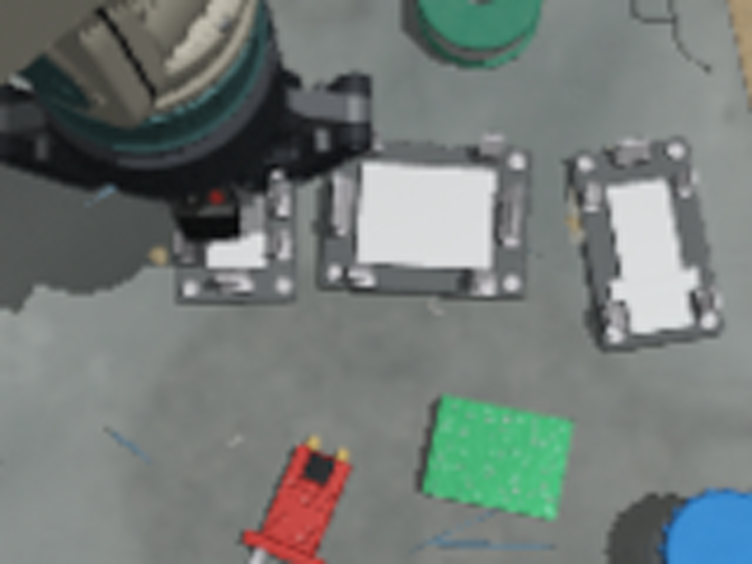

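Run:
```python
from m import *
im,C=load('w5'); 
cv2.imwrite('pics/w5b.png',np.clip(cv2.resize(im[160:325,235:330,::-1],None,fx=5,fy=5,interpolation=cv2.INTER_NEAREST).astype(float)*1.8,0,255).astype(np.uint8))
```

```text
(no output)
```

View pics/w5b.png

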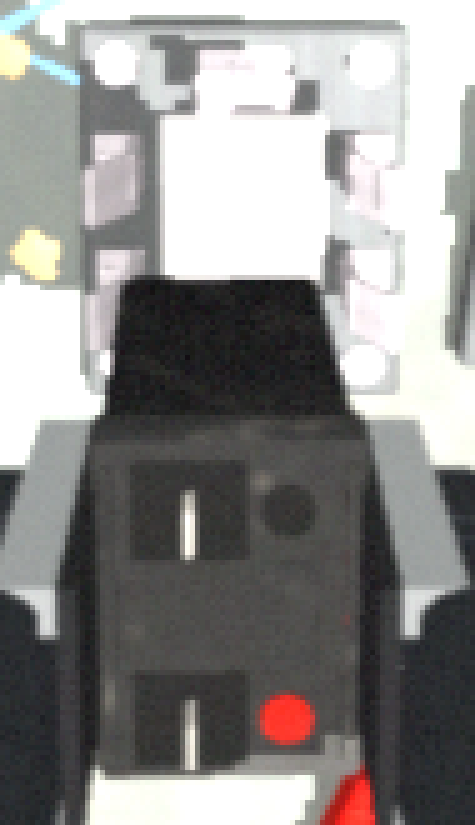

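Run:
```python
from m import *
im,C=load('w5'); z=108.7
f=lambda p,zz: ray(C,np.array(p)/5+[235,160]-np.array([.5,.5]),zz)[:,:2].round(1)
print('top',f([(92,420),(370,420),(365,775),(98,775)],z-30.7+51).tolist(), f([(92,420),(370,420),(365,775),(98,775)],z-30.7+51).mean(0))
b=f([(122,278),(320,278)],z-30.7); print('bottom back edge',b.tolist(),b.mean(0))
p=f([(160,115),(328,112),(323,278),(160,278)],10);print('pad',p.tolist())
pl=f([(80,27),(403,27),(400,392),(84,392)],8);print('plate',pl.tolist(),pl.mean(0))
```

```text
top [[537.3, -257.3], [538.0, -280.4], [504.1, -281.8], [503.4, -258.0]] [ 520.7   -269.375]
bottom back edge [[533.9, -256.3], [534.6, -279.2]] [ 534.25 -267.75]
pad [[539.6, -257.6], [540.8, -283.8], [513.7, -284.3], [512.9, -258.1]]
plate [[552.7, -244.9], [554.2, -295.0], [493.7, -298.0], [492.2, -245.8]] [ 523.2   -270.925]
```

```bash
python3 -m pendant '{"turn":[[0,0,0],[0,0,0],[0,0,0],[0,0,0],[0,0,0],[0,0,0]],"translation":[[0.0032,0.0021,0.012],[0,0,0.012],[0,0,0.013],[0,0,0],[0,0,0],[0,0,0]],"claw":[0.015,0.015,0.015,0.015,0.015,0.015]}'
python3 - <<'E'
from h import *
im,C=shot('wrist','w6');s=state(); print(s['eef_pos'],s['orientation'],s['ft_force'],s['grip_width'])
cv2.imwrite('pics/w6z.png',np.clip(cv2.resize(im[170:325,225:340,::-1],None,fx=5,fy=5,interpolation=cv2.INTER_NEAREST).astype(float)*1.8,0,255).astype(np.uint8))
im,C=shot('side','s6'); cv2.imwrite('pics/s6z.png',cv2.resize(im[170:300,180:360,::-1],None,fx=4.4,fy=4.4,interpolation=cv2.INTER_CUBIC))
E
```

```text
time_s: 5.3
eef_pos: [524.1, -272.3, 71.8]
orientation: [-0.0, 1.0, 0.014, -0.0]
ft_force: [0.7, 0.6, -0.6]
grip_width: 22.6
[ 524.61707056 -272.67541622   72.34738066] [1.31941716e-04 9.99904701e-01 1.38033902e-02 1.96288978e-04] [-0.55501696  0.75384097 -1.48338217] 22.71504809607198
```

View pics/w6z.png

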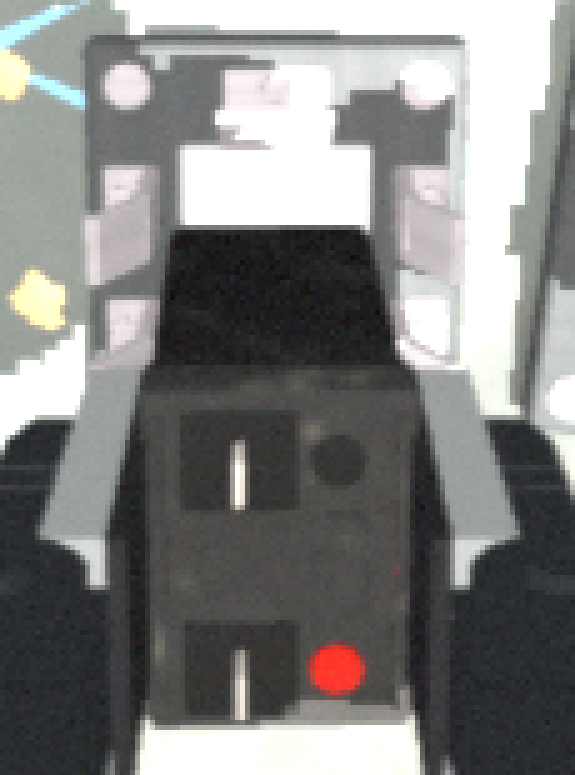

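View pics/s6z.png

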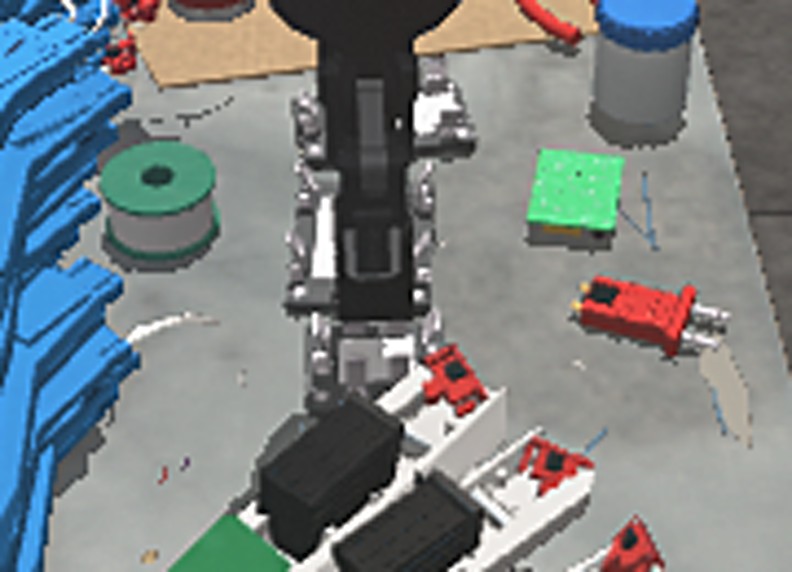

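Run:
```python
from m import *
im,C=load('w6'); z=72.0
f=lambda p,zz: ray(C,np.array(p)/5+[225,170]-np.array([.5,.5]),zz)[:,:2].round(1)
t=f([(143,367),(417,367),(412,722),(147,722)],z-30.7+51); print('top',t.tolist(),t.mean(0))
b=f([(170,230),(372,230)],z-30.7); print('bottom back edge',b.tolist(),b.mean(0)-[16,0])
p=f([(180,147),(373,147)],10);print('pad',p.tolist(),p.mean(0)-[17,0])
pl=f([(85,42),(463,42)],8);print('plate',pl.tolist(),pl.mean(0)-[31,0])
```

```text
top [[541.4, -259.7], [542.1, -282.5], [508.2, -283.8], [507.5, -260.3]] [ 524.8   -271.575]
bottom back edge [[537.5, -258.5], [538.2, -281.8]] [ 521.85 -270.15]
pad [[539.5, -257.7], [540.2, -283.6]] [ 522.85 -270.65]
plate [[553.0, -244.8], [554.5, -295.1]] [ 522.75 -269.95]
```

```bash
python3 -m pendant '{"turn":[[0,0,0],[0,0,0],[0,0,0],[0,0,0],[0,0,0],[0,0,0],[0,0,0]],"translation":[[0,0,0.008],[0,0,0.008],[0,0,0.007],[0,0,0.005],[0,0,0.002],[0,0,0],[0,0,0]],"claw":[0.015,0.015,0.015,0.015,0.015,0.015,0.015]}'
python3 - <<'E'
from h import *
im,C=shot('wrist','w7');s=state(); print(s['eef_pos'],s['orientation'],s['ft_force'],s['grip_width'])
cv2.imwrite('pics/w7z.png',np.clip(cv2.resize(im[170:325,225:340,::-1],None,fx=5,fy=5,interpolation=cv2.INTER_NEAREST).astype(float)*1.8,0,255).astype(np.uint8))
E
```

```text
time_s: 5.98
eef_pos: [524.5, -272.6, 41.9]
orientation: [-0.0, 1.0, 0.014, -0.0]
ft_force: [-0.8, -1.1, -1.6]
grip_width: 22.7
[ 524.679372   -272.65788047   42.16510485] [1.05421850e-04 9.99904221e-01 1.38388372e-02 1.54863033e-04] [-0.22694568 -0.27612216  0.05356832] 22.695213500202744
```

View pics/w7z.png

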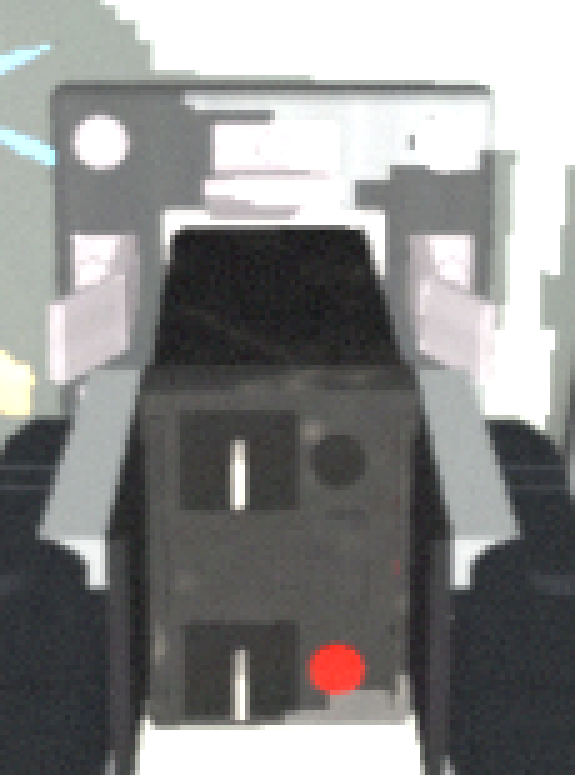

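The battery is between the guides and about 1 mm above the pad, with no contact force. Release and retreat.

```bash
python3 -m pendant '{"turn":[[0,0,0],[0,0,0],[0,0,0],[0,0,0],[0,0,0],[0,0,0],[0,0,0],[0,0,0],[0,0,0],[0,0,0]],"translation":[[0,0,0],[0,0,0],[0,0,0],[0,0,0],[0,0,-0.01],[0,0,-0.025],[0,0,-0.03],[0,0,-0.03],[0,0,0],[0,0,0]],"claw":[0.04,0.05,0.05,0.05,0.05,0.05,0.05,0.05,0.05,0.05]}'
python3 - <<'E'
from h import *
im,C=shot('wrist','w8');s=state(); print(s['eef_pos'],s['orientation'],s['ft_force'],s['grip_width'])
E
```

```text
time_s: 6.87
eef_pos: [526.5, -273.9, 140.6]
orientation: [0.002, 1.0, 0.014, 0.003]
ft_force: [0.4, -0.9, 0.0]
grip_width: 50.0
[ 525.11279893 -272.94884077  138.55554833] [7.15064950e-04 9.99903193e-01 1.38563773e-02 1.04607103e-03] [-0.07944284  1.39641867 -0.65987405] 49.83508872821942
```

View pics/w8.png

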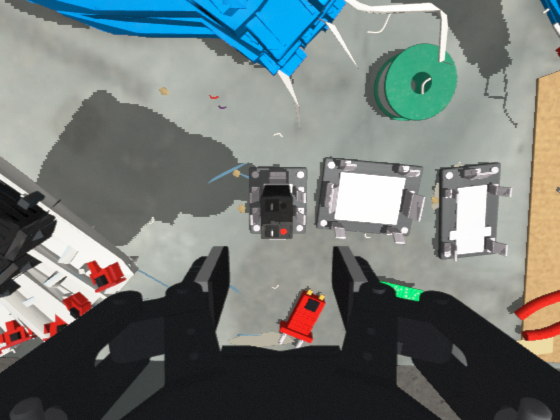

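Battery seated on its pad between the guides. Next the plug.

```bash
python3 -m pendant '{"turn":[[0,0,0],[0,0,0],[0,0,0],[0,0,0],[0,0,0],[0,0,0.105],[0,0,0.104],[0,0,0.104],[0,0,0.104],[0,0,0],[0,0,0],[0,0,0]],"translation":[[-0.024,0.0053,0],[-0.024,0.0053,0],[-0.024,0.0053,0],[-0.024,0.0053,0],[-0.024,0.0053,0],[0,0,0],[0,0,0],[0,0,0],[0,0,0],[0,0,0],[0,0,0],[0,0,0]],"claw":[0.05,0.05,0.05,0.05,0.05,0.05,0.05,0.05,0.05,0.05,0.05,0.05]}'
python3 - <<'E'
from h import *
im,C=shot('wrist','w9');s=state(); print(s['eef_pos'],s['orientation'],s['qpos'],s['ft_force'],s['grip_width'])
cv2.imwrite('pics/w9z.png',cv2.resize(im[160:280,225:345,::-1],None,fx=5,fy=5,interpolation=cv2.INTER_NEAREST))
E
```

```text
time_s: 7.92
eef_pos: [404.7, -301.8, 136.3]
orientation: [-0.0, 0.981, -0.192, -0.001]
ft_force: [-0.6, 0.3, 1.0]
grip_width: 49.9
[ 404.86403399 -301.95197525  136.47363476] [-3.82733527e-04  9.81287740e-01 -1.92545771e-01 -5.93059308e-04] [-7.68869212e-01  1.38173663e-01 -4.09317576e-01  1.02471676e+00
 -2.83853293e-06  2.76023515e+00] [-0.22609661  0.0631931  -0.65164387] 50.01087946004274
```

View pics/w9z.png

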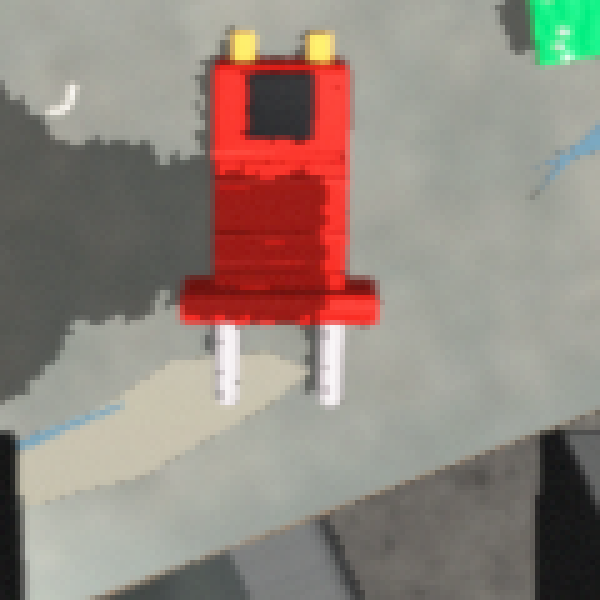

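Run:
```python
from m import *
im,C=load('w9'); s=state(); T=rot(s['orientation']); o=s['eef_pos']
f=lambda p,zz: (ray(C,np.array(p)/5+[225,160]-np.array([.5,.5]),zz)-o)@T
print('tail(25)',f([(212,65),(350,62)],11)[:,:2].round(1).tolist())
print('body near flange (-16)',f([(212,275),(346,275)],11)[:,:2].round(1).tolist())
print('flange',f([(182,283),(378,283)],13)[:,:2].round(1).tolist())
print('pins(-40)',f([(228,402),(330,402)],6)[:,:2].round(1).tolist())
```

```text
tail(25) [[22.7, -12.2], [23.2, 11.5]]
body near flange (-16) [[-15.1, -12.6], [-15.1, 11.3]]
flange [[-16.0, -17.8], [-15.9, 16.9]]
pins(-40) [[-41.4, -10.1], [-41.3, 8.9]]
```

```bash
python3 -m pendant '{"turn":[[0,0,0],[0,0,0],[0,0,0],[0,0,0],[0,0,0],[0,0,0],[0,0,0],[0,0,0],[0,0,0],[0,0,0],[0,0,0],[0,0,0]],"translation":[[0,0,0.03],[0,0,0.03],[0,0,0.03],[0,0,0.026],[0,0,0.012],[0,0,0.004],[0,0,0],[0,0,0],[0,0,0],[0,0,0],[0,0,0],[0,0,0]],"claw":[0.05,0.05,0.05,0.05,0.05,0.05,0.05,0.015,0.015,0.015,0.015,0.015]}'
python3 - <<'E'
from h import *
im,C=shot('wrist','w10');s=state(); print(s['eef_pos'],s['ft_force'],s['grip_width'])
E
```

```text
time_s: 8.97
eef_pos: [406.5, -303.5, 6.8]
orientation: [0.001, 0.981, -0.193, 0.001]
ft_force: [-0.2, 0.7, 6.6]
grip_width: 21.3
[ 406.52811544 -303.54431641    6.80950612] [-1.15635226  0.54195787  6.60657898] 21.78468461285082
```

View pics/w10.png

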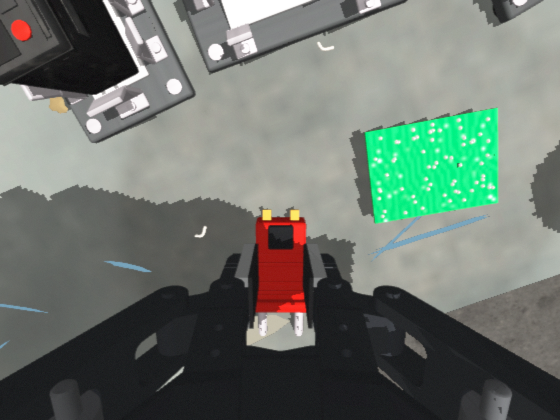

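Fingers stopped at z≈6.8 with a small upward reaction, so the bite on the 11 mm body is shallow. I'll reopen, go 4 mm lower and regrip.

```bash
python3 -m pendant '{"turn":[[0,0,0],[0,0,0],[0,0,0],[0,0,0],[0,0,0],[0,0,0],[0,0,0],[0,0,0],[0,0,0],[0,0,0]],"translation":[[0,0,0],[0,0,0],[0,0,0],[0,0,0.002],[0,0,0.002],[0,0,0],[0,0,0],[0,0,0],[0,0,0],[0,0,0]],"claw":[0.035,0.035,0.035,0.035,0.035,0.035,0.015,0.015,0.015,0.015]}'
python3 - <<'E'
from h import *
s=state(); print(s['eef_pos'],s['ft_force'],s['grip_width'])
E
```

```text
time_s: 9.85
eef_pos: [405.3, -302.3, 1.0]
orientation: [-0.0, 0.981, -0.193, -0.0]
ft_force: [-0.1, -0.9, 0.1]
grip_width: 22.5
[ 405.25166202 -302.32608596    1.03681342] [-0.08291405 -0.91128618  0.10963289] 22.483677482924183
```

```bash
python3 -m pendant '{"turn":[[0,0,0],[0,0,0],[0,0,0],[0,0,0],[0,0,-0.106],[0,0,-0.106],[0,0,-0.106],[0,0,-0.106],[0,0,-0.106]],"translation":[[0,0,-0.015],[0,0,-0.025],[0,0,-0.025],[0,0,-0.025],[0,0,0],[0,0,0],[0,0,0],[0,0,0],[0,0,0]],"claw":[0.015,0.015,0.015,0.015,0.015,0.015,0.015,0.015,0.015]}';python3 -m pendant '{"turn":[[0,0,0],[0,0,0],[0,0,0],[0,0,0],[0,0,0],[0,0,0],[0,0,0],[0,0,0],[0,0,0]],"translation":[[0.0154,0.0269,0],[0.0154,0.0269,0],[0.0154,0.0269,0],[0.0154,0.0269,0],[0.0154,0.0269,0],[0.0154,0.0269,0],[0,0,0],[0,0,0],[0,0,0]],"claw":[0.015,0.015,0.015,0.015,0.015,0.015,0.015,0.015,0.015]}'
python3 - <<'E'
from h import *
im,C=shot('wrist','w11');s=state(); print(s['eef_pos'],s['orientation'],s['ft_force'],s['grip_width'])
cv2.imwrite('pics/w11z.png',cv2.resize(im[160:360,200:360,::-1],None,fx=4,fy=4,interpolation=cv2.INTER_NEAREST)[:800])
E
```

```text
time_s: 10.6
eef_pos: [405.2, -302.3, 91.1]
orientation: [-0.0, 0.997, 0.073, -0.0]
ft_force: [-0.5, 0.7, -0.7]
grip_width: 22.3
time_s: 11.35
eef_pos: [518.7, -448.4, 90.3]
orientation: [-0.001, 0.998, 0.07, -0.001]
ft_force: [0.6, 1.0, 0.4]
grip_width: 22.3
[ 518.43037495 -448.0134119    90.46241596] [-8.98197697e-04  9.97520696e-01  7.03644931e-02 -7.02017244e-04] [0.24880855 1.29419436 0.08809317] 22.140346787324386
```

View pics/w11.png

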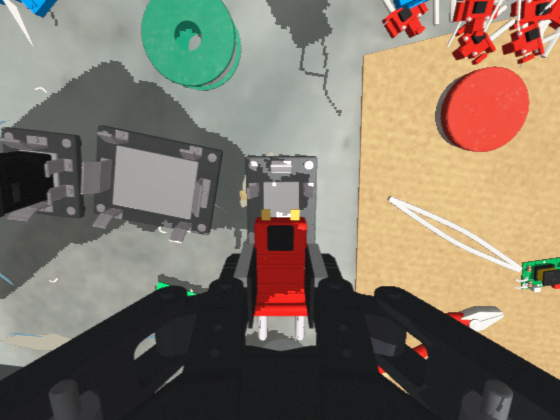

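Run:
```python
from m import *
im,C=load('w11')
cv2.imwrite('pics/w11y.png',cv2.resize(im[130:275,215:345,::-1],None,fx=4,fy=4,interpolation=cv2.INTER_NEAREST))
cv2.imwrite('pics/w11x.png',cv2.resize(im[210:355,215:345,::-1],None,fx=4,fy=4,interpolation=cv2.INTER_NEAREST))
```

```text
(no output)
```

View pics/w11y.png

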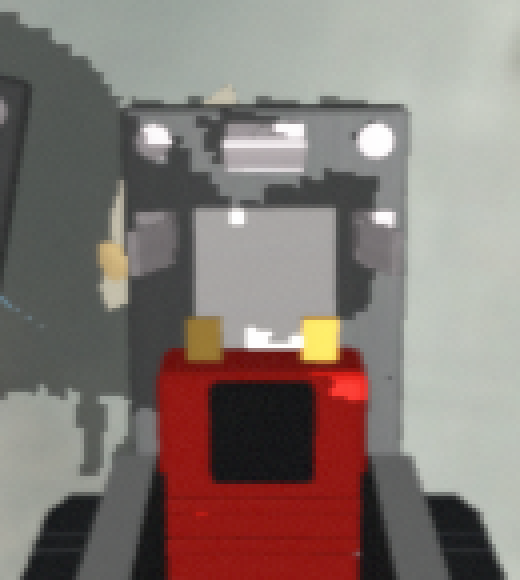

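View pics/w11x.png

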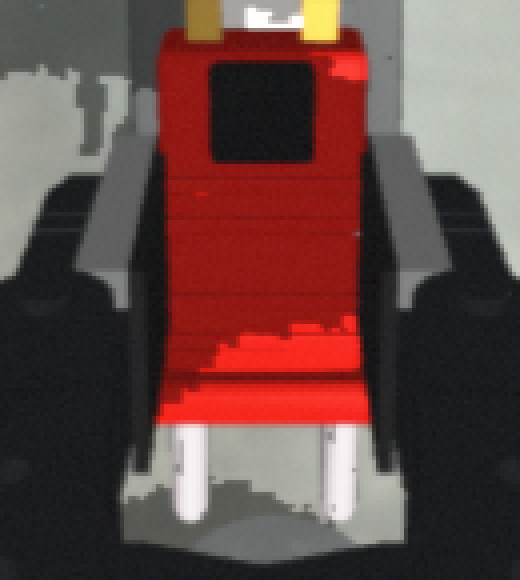

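Run:
```python
from m import *
im,C=load('w11'); s=state(); T=rot(s['orientation']); o=s['eef_pos']; u=o[2]-1.0
g=lambda p,zz: ((ray(C,np.array(p)/4+[215,210]-.5,zz)-o)@T)[:,:2].round(1).tolist()
k=lambda p,zz: ((ray(C,np.array(p)/4+[215,130]-.5,zz)-o)@T)[:,:2].round(1).tolist()
print('tail 25, 11',g([(160,50),(367,50)],u+11))
print('body rear at flange',g([(165,372),(362,372)],u+11))
print('flange front lower',g([(157,372),(372,372)],u+13))
print('flange front',g([(157,422),(372,422)],u+13), g([(157,422),(372,422)],u+0))
print('pins',g([(190,520),(342,520)],u+6))
print('tags 30',k([(205,317),(322,317)],u+6))
print('plate top edge',k([(123,108),(408,105)],8),'pad top',k([(194,208),(337,207)],10))
```

```text
tail 25, 11 [[23.7, -11.8], [23.7, 11.1]]
body rear at flange [[-16.8, -12.1], [-16.8, 11.4]]
flange front lower [[-15.5, -12.9], [-15.5, 12.4]]
flange front [[-22.3, -13.0], [-22.2, 12.6]] [[-31.3, -14.3], [-31.2, 13.9]]
pins [[-41.6, -9.8], [-41.5, 9.8]]
tags 30 [[28.3, -7.0], [28.4, 6.2]]
plate top edge [[42.1, -25.5], [42.7, 25.2]] pad top [[24.4, -13.0], [24.6, 12.8]]
```

```bash
python3 -m pendant '{"turn":[[0,0,0],[0,0,0],[0,0,0],[0,0,0],[0,0,0],[0,0,0]],"translation":[[0,0,0.017],[0,0,0.017],[0,0,0.016],[0,0,0],[0,0,0],[0,0,0]],"claw":[0.015,0.015,0.015,0.015,0.015,0.015]}'
python3 - <<'E'
from h import *
im,C=shot('wrist','w12');s=state(); print(s['eef_pos'],s['orientation'],s['ft_force'],s['grip_width'])
cv2.imwrite('pics/w12y.png',cv2.resize(im[130:275,215:345,::-1],None,fx=4,fy=4,interpolation=cv2.INTER_NEAREST))
cv2.imwrite('pics/w12x.png',cv2.resize(im[210:355,215:345,::-1],None,fx=4,fy=4,interpolation=cv2.INTER_NEAREST))
E
```

```text
time_s: 11.9
eef_pos: [519.4, -448.9, 42.1]
orientation: [0.0, 0.998, 0.07, 0.0]
ft_force: [-0.2, -0.3, -0.6]
grip_width: 22.4
[ 519.81095755 -449.45652935   42.5888382 ] [7.13618366e-04 9.97519449e-01 7.03850381e-02 6.21100476e-04] [0.050073   0.09899458 0.08709681] 22.233947764007286
```

View pics/w12y.png

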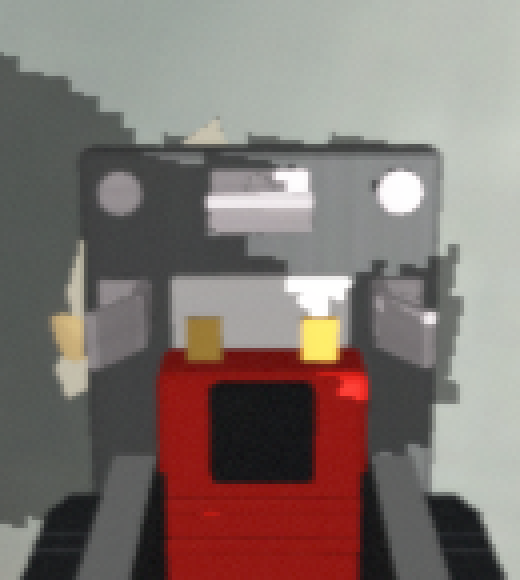

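View pics/w12x.png

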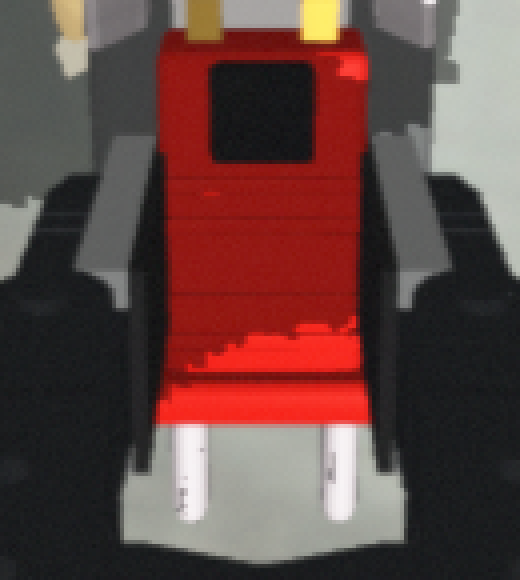

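Run:
```python
from m import *
im,C=load('w12'); s=state(); T=rot(s['orientation']); o=s['eef_pos']; u=o[2]-1.0; print(o)
k=lambda p,zz: ((ray(C,np.array(p)/4+[215,130]-.5,zz)-o)@T)[:,:2].round(1).tolist()
print('tail 25, 11',k([(160,370),(367,370)],u+11))
print('plate top edge',k([(80,152),(441,152)],8),'pad top',k([(170,275),(351,275)],10))
```

```text
[ 519.81095755 -449.45652935   42.5888382 ]
tail 25, 11 [[23.2, -12.9], [23.2, 10.0]]
plate top edge [[40.7, -27.4], [40.8, 23.5]] pad top [[23.4, -14.9], [23.4, 11.0]]
```

```bash
python3 -m pendant '{"turn":[[0,0,0],[0,0,0],[0,0,0],[0,0,0],[0,0,0],[0,0,0]],"translation":[[-0.0012,-0.0005,0.007],[0,0,0.008],[0,0,0.007],[0,0,0.003],[0,0,0],[0,0,0]],"claw":[0.015,0.015,0.015,0.015,0.015,0.015]}'
python3 - <<'E'
from h import *
im,C=shot('wrist','w13');s=state(); print(s['eef_pos'],s['orientation'],s['ft_force'],s['grip_width'])
cv2.imwrite('pics/w13y.png',cv2.resize(im[150:345,200:360,::-1],None,fx=4,fy=4,interpolation=cv2.INTER_NEAREST)[:600])
E
```

```text
time_s: 12.45
eef_pos: [517.8, -448.5, 15.4]
orientation: [-0.0, 0.998, 0.07, -0.0]
ft_force: [-0.3, 0.6, -0.1]
grip_width: 22.3
[ 518.10415511 -448.86337302   15.90269306] [-1.02981621e-04  9.97526567e-01  7.02903369e-02 -8.13611795e-05] [ 0.27013517  0.3344046  -1.1661946 ] 22.34778526474993
```

View pics/w13y.png

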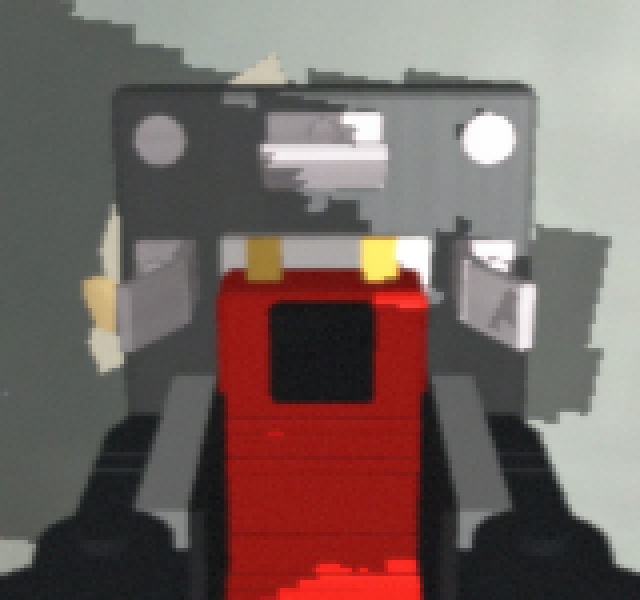

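```bash
python3 -m pendant '{"turn":[[0,0,0],[0,0,0],[0,0,0],[0,0,0]],"translation":[[0,0,0.002],[0,0,0.0015],[0,0,0],[0,0,0]],"claw":[0.015,0.015,0.015,0.015]}'; python3 -m pendant '{"turn":[[0,0,0],[0,0,0],[0,0,0],[0,0,0],[0,0,0],[0,0,0],[0,0,0],[0,0,0],[0,0,0],[0,0,0],[0,0,0]],"translation":[[0,0,0],[0,0,0],[0,0,0],[0,0,0],[0,0,-0.01],[0,0,-0.025],[0,0,-0.03],[0,0,-0.03],[0,0,-0.025],[0,0,0],[0,0,0]],"claw":[0.035,0.045,0.045,0.045,0.045,0.045,0.045,0.045,0.045,0.045,0.045]}'
python3 - <<'E'
from h import *
im,C=shot('wrist','w14');s=state(); print(s['eef_pos'],s['orientation'],s['ft_force'],s['grip_width'])
E
```

```text
time_s: 12.83
eef_pos: [518.1, -448.9, 12.6]
orientation: [-0.0, 0.998, 0.07, -0.0]
ft_force: [0.7, 0.4, -0.3]
grip_width: 22.1
time_s: 13.75
eef_pos: [519.6, -450.4, 136.1]
orientation: [0.002, 0.998, 0.07, 0.002]
ft_force: [0.4, -0.5, -0.8]
grip_width: 45.3
[ 518.4510986  -449.1822684   133.84172041] [7.03528067e-04 9.97525487e-01 7.02996533e-02 6.05169630e-04] [-0.43662024 -0.28241235 -0.78827253] 45.18711391036354
```

View pics/w14.png

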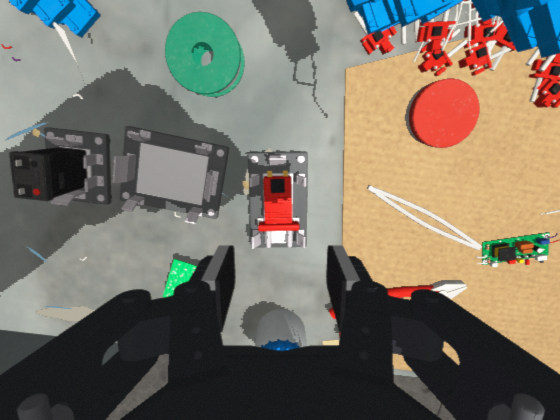

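Plug is in its holder. Move over the board and turn to 78°.

```bash
python3 -m pendant '{"turn":[[0,0,0],[0,0,0],[0,0,0],[0,0,0],[0,0,-0.122],[0,0,-0.122],[0,0,-0.122],[0,0,-0.122],[0,0,-0.122],[0,0,-0.122],[0,0,-0.122],[0,0,-0.122]],"translation":[[-0.0208,-0.0196,0],[-0.0208,-0.0196,0],[-0.0208,-0.0196,0],[-0.0208,-0.0196,0],[0,0,0],[0,0,0],[0,0,0],[0,0,0],[0,0,0],[0,0,0],[0,0,0],[0,0,0]],"claw":[0.045,0.045,0.065,0.065,0.065,0.065,0.065,0.065,0.065,0.065,0.065,0.065]}'; python3 -m pendant '{"turn":[[0,0,-0.122],[0,0,-0.122],[0,0,0],[0,0,0],[0,0,0]],"translation":[[0,0,0],[0,0,0],[0,0,0],[0,0,0],[0,0,0]],"claw":[0.065,0.065,0.065,0.065,0.065]}'
python3 - <<'E'
from m import *
im,C=shot('wrist','w15');s=state(); print(s['eef_pos'],s['orientation'],s['qpos'],s['grip_width'])
H=hsv(im);h,sa,v=[H[...,i].astype(int) for i in range(3)]
G=(h>50)&(h<80)&(sa>100)&(v>90)
c=big(G,(200,120,360,300)); P=rect(C,c,12,'board'); r=cv2.minAreaRect(P)
T=rot(s['orientation']);print('tool', ((np.r_[r[0],12]-s['eef_pos'])@T).round(1), 'psi',np.degrees(np.arctan2(T[1,0],T[0,0])))
E
```

```text
time_s: 14.8
eef_pos: [423.5, -381.6, 130.6]
orientation: [-0.002, 0.847, 0.532, -0.0]
ft_force: [-0.4, 0.4, 0.2]
grip_width: 65.1
time_s: 15.22
eef_pos: [424.2, -382.3, 131.6]
orientation: [-0.001, 0.778, 0.628, -0.0]
ft_force: [-0.5, -0.3, -0.1]
grip_width: 64.7
[ 424.34719698 -382.43456548  131.85118986] [-7.64214082e-04  7.77988691e-01  6.28277815e-01 -2.19259252e-05] [-8.46658621e-01  2.54251489e-01 -2.75077462e-01  1.04299623e+00
  2.46426352e-05  9.36258360e-01] 64.81791449492056
board ctr [ 423.9 -382.4] size [56.2 42.2] ang 77.9
tool [ -0.2  -0.3 119.9] psi 77.84634837232701
```

View pics/w15.png

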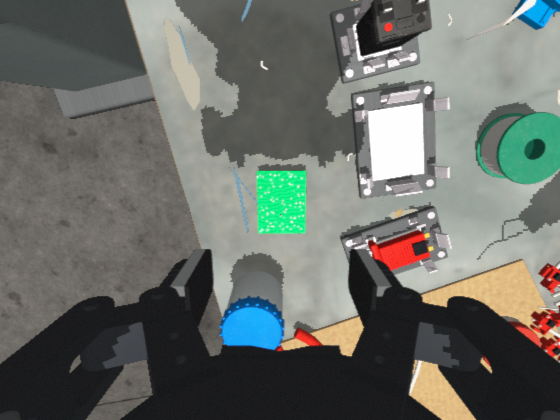

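```bash
python3 -m pendant '{"turn":[[0,0,0],[0,0,0],[0,0,0],[0,0,0],[0,0,0],[0,0,0],[0,0,0],[0,0,0],[0,0,0],[0,0,0],[0,0,0],[0,0,0]],"translation":[[0,0,0.03],[0,0,0.03],[0,0,0.03],[0,0,0.024],[0,0,0.012],[0,0,0.004],[0,0,0],[0,0,0],[0,0,0],[0,0,0],[0,0,0],[0,0,0]],"claw":[0.065,0.065,0.065,0.065,0.065,0.065,0.065,0.034,0.034,0.034,0.034,0.034]}'
python3 - <<'E'
from m import *
im,C=shot('wrist','w16');s=state(); print(s['eef_pos'],s['orientation'],s['ft_force'],s['grip_width'])
E
```

```text
time_s: 16.27
eef_pos: [426.1, -384.4, 4.9]
orientation: [0.002, 0.777, 0.629, 0.0]
ft_force: [-0.5, 0.9, 7.0]
grip_width: 39.2
[ 426.05792717 -384.40302503    4.89363383] [2.02257364e-03 7.77381608e-01 6.29026024e-01 7.46819610e-05] [-0.79794689  0.27744124  6.25490079] 39.07588950018063
```

View pics/w16.png

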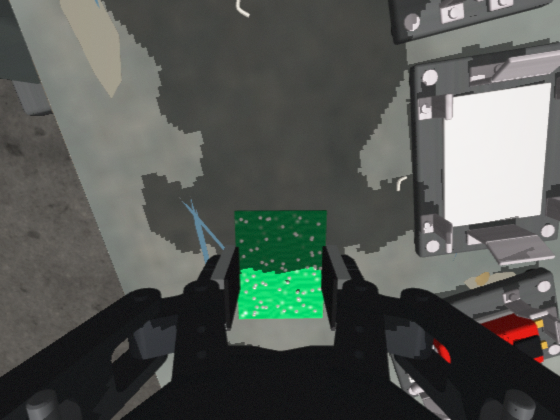

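```bash
python3 -m pendant '{"turn":[[0,0,0],[0,0,0],[0,0,0],[0,0,0],[0,0,-0.075],[0,0,-0.074],[0,0,0],[0,0,0],[0,0,0],[0,0,0],[0,0,0],[0,0,0]],"translation":[[0,0,-0.015],[0,0,-0.025],[0,0,-0.025],[0,0,-0.025],[0,0,0],[0,0,0],[0.0088,0.0255,0],[0.0088,0.0255,0],[0.0088,0.0255,0],[0.0088,0.0255,0],[0,0,0],[0,0,0]],"claw":[0.034,0.034,0.034,0.034,0.034,0.034,0.034,0.034,0.034,0.034,0.034,0.034]}'
python3 - <<'E'
from m import *
read_camera('side');im,C=shot('wrist','w17');s=state(); print(s['eef_pos'],s['orientation'],s['ft_force'],s['grip_width'])
E
```

```text
time_s: 17.32
eef_pos: [530.1, -353.9, 93.3]
orientation: [0.001, 0.728, 0.686, -0.0]
ft_force: [-0.4, 0.0, 0.0]
grip_width: 38.9
[ 528.17426207 -353.96427977   92.79229612] [-1.35263732e-04  7.28389001e-01  6.85163777e-01 -2.09080870e-04] [0.21803159 1.29539863 0.1027718 ] 38.88689324211419
```

View pics/w17.png

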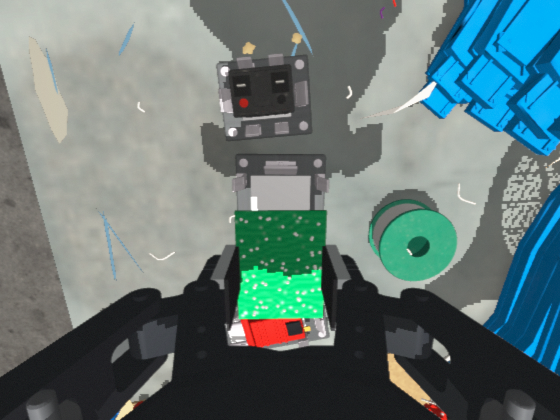

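```bash
cat > wb.py <<'E'
from m import *
import sys
tag=sys.argv[1]; im,C=load(tag); s=state(); T=rot(s['orientation']); o=s['eef_pos'].copy(); c=calibration('wrist')['hand_eye']; o=C[2]-T@c[:3,3]; print(o, np.degrees(np.arctan2(T[1,0],T[0,0])))
k=lambda p,zz: ((ray(C,np.array(p,float),zz)-o)@T)[:,:2].round(1).tolist()
H=hsv(im);h,sa,v=[H[...,i].astype(int) for i in range(3)]
G=(h>50)&(h<85)&(sa>100)&(v>50); cc=big(G,(200,180,360,335)); 
P=np.array(k(cc.reshape(-1,2),o[2]-4.5+12)); print('board tool x',P[:,0].min(),P[:,0].max(),'ctr',(P[:,0].min()+P[:,0].max())/2,'y at far',[f(P[P[:,0]>P[:,0].max()-6][:,1]) for f in (min,max)])
cv2.imwrite(f'pics/{tag}z.png',cv2.resize(im[140:240,210:350,::-1],None,fx=5,fy=5,interpolation=cv2.INTER_NEAREST))
E
python3 wb.py w17
```

```text
[ 528.79518411 -353.81815951   92.95338268] 86.49698229504887
board tool x -26.2 29.5 ctr 1.6500000000000004 y at far [np.float64(-20.9), np.float64(19.7)]
```

View pics/w17z.png

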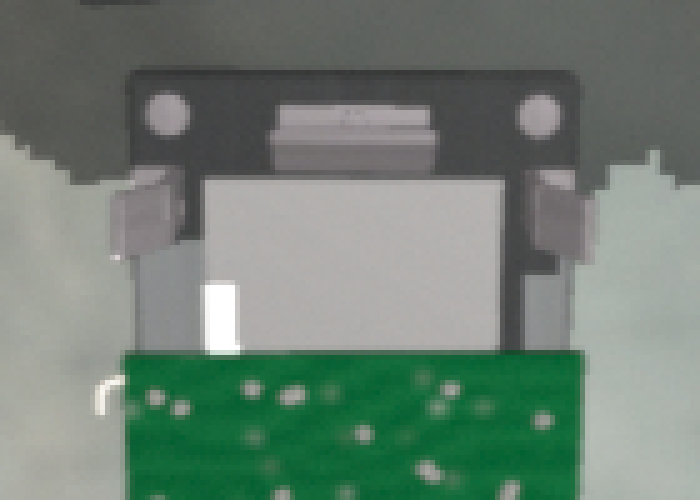

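```bash
cat >> wb.py <<'E'
f=lambda p,zz: k(np.array(p)/5+[210,140]-.5,zz)
a=np.array(eval(sys.argv[2])); print('plate',f(a[:2],8),'pad',f(a[2:],10))
E
python3 wb.py w17 '[(128,73),(579,73),(203,178),(503,178)]'
```

```text
[ 528.79518411 -353.81815951   92.95338268] 86.49698229504887
board tool x -26.2 29.5 ctr 1.6500000000000004 y at far [np.float64(-20.9), np.float64(19.7)]
plate [[44.5, -33.1], [44.7, 31.8]] pad [[29.6, -22.4], [29.7, 21.1]]
```

```bash
python3 -m pendant '{"turn":[[0,0,0],[0,0,0],[0,0,0],[0,0,0],[0,0,0],[0,0,0]],"translation":[[-0.001,0,0.016],[0,0,0.016],[0,0,0.016],[0,0,0],[0,0,0],[0,0,0]],"claw":[0.034,0.034,0.034,0.034,0.034,0.034]}'
python3 - <<'E'
from m import *
im,C=shot('wrist','w18');s=state(); print(s['eef_pos'],s['orientation'],s['ft_force'],s['grip_width'])
E
python3 wb.py w18 '[(128,73),(579,73),(203,178),(503,178)]'
```

```text
time_s: 17.92
eef_pos: [528.3, -355.6, 45.4]
orientation: [0.0, 0.729, 0.685, 0.0]
ft_force: [-1.0, -0.2, -0.0]
grip_width: 38.5
[ 528.88080238 -355.85814168   45.89027352] [9.17518725e-04 7.28609763e-01 6.84928439e-01 7.41828677e-05] [ 0.01422229 -0.14744094 -0.60697707] 38.83040422774781
[ 528.46292121 -355.68519836   45.45337821] 86.45995736323054
board tool x -25.9 29.6 ctr 1.8500000000000014 y at far [np.float64(-21.5), np.float64(19.9)]
plate [[49.7, -26.5], [49.8, 24.7]] pad [[38.0, -18.1], [38.1, 16.2]]
```

View pics/w18z.png

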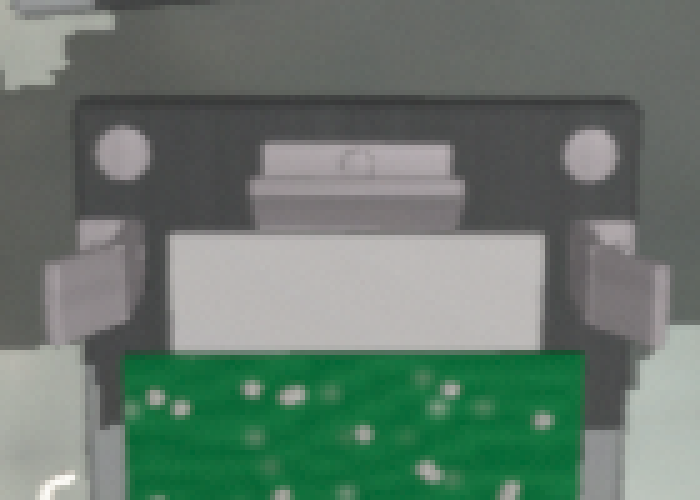

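```bash
python3 wb.py w18 '[(76,100),(639,101),(168,233),(545,233)]'
```

```text
[ 528.46292121 -355.68519836   45.45337821] 86.45995736323054
board tool x -25.9 29.6 ctr 1.8500000000000014 y at far [np.float64(-21.5), np.float64(19.9)]
plate [[46.7, -32.5], [46.6, 31.7]] pad [[31.6, -22.3], [31.6, 21.3]]
```

```bash
python3 -m pendant '{"turn":[[0,0,0],[0,0,0],[0,0,0],[0,0,0],[0,0,0],[0,0,0],[0,0,0]],"translation":[[0.0008,0.0003,0.006],[0,0,0.008],[0,0,0.007],[0,0,0.0055],[0,0,0],[0,0,0],[0,0,0]],"claw":[0.034,0.034,0.034,0.034,0.034,0.034,0.034]}'
python3 - <<'E'
from m import *
im,C=shot('wrist','w19');s=state(); print(s['eef_pos'],s['orientation'],s['ft_force'],s['grip_width'])
E
python3 wb.py w19 '[(76,100),(639,101),(168,233),(545,233)]'|head -2
```

```text
time_s: 18.55
eef_pos: [529.0, -354.2, 17.9]
orientation: [-0.0, 0.728, 0.685, -0.0]
ft_force: [0.3, -0.4, 0.8]
grip_width: 38.9
[ 529.24322065 -354.37485615   18.27148191] [1.94716092e-04 7.28358887e-01 6.85195805e-01 5.85992580e-05] [-0.10764362 -0.2627845  -0.47917327] 38.54600774791281
[ 529.08664224 -354.23753223   17.97152198] 86.502016354175
board tool x -26.0 29.6 ctr 1.8000000000000007 y at far [np.float64(-21.5), np.float64(20.0)]
```

View pics/w19.png

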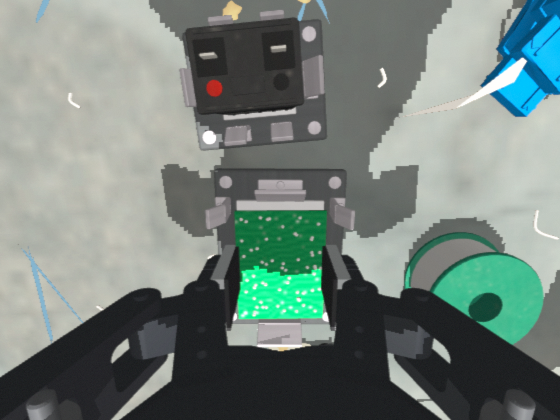

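```bash
python3 -m pendant '{"turn":[[0,0,0],[0,0,0],[0,0,0],[0,0,0]],"translation":[[0,0,0.0015],[0,0,0.0015],[0,0,0],[0,0,0]],"claw":[0.034,0.034,0.034,0.034]}'; python3 -m pendant '{"turn":[[0,0,0],[0,0,0],[0,0,0],[0,0,0],[0,0,0],[0,0,0],[0,0,0],[0,0,0],[0,0,0],[0,0,0],[0,0,0]],"translation":[[0,0,0],[0,0,0],[0,0,0],[0,0,0],[0,0,-0.01],[0,0,-0.025],[0,0,-0.03],[0,0,-0.03],[0,0,-0.025],[0,0,0],[0,0,0]],"claw":[0.05,0.06,0.06,0.06,0.06,0.06,0.06,0.06,0.06,0.06,0.06]}'
python3 - <<'E'
from m import *
read_camera('side');im,C=shot('wrist','w20');s=state(); print(s['time_s'],s['eef_pos'],s['orientation'],s['ft_force'],s['grip_width'])
E
```

```text
time_s: 18.93
eef_pos: [529.0, -354.3, 15.2]
orientation: [0.0, 0.728, 0.685, -0.0]
ft_force: [0.2, 0.1, -0.8]
grip_width: 38.9
time_s: 19.85
eef_pos: [530.6, -355.5, 138.4]
orientation: [0.003, 0.728, 0.685, 0.0]
ft_force: [-1.2, 0.2, -1.2]
grip_width: 59.9
19.95 [ 528.50413934 -353.82980354  134.77587797] [-4.72486913e-04  7.28377010e-01  6.85176405e-01 -4.34207469e-05] [-0.70199267  0.74356728 -0.60735442] 60.164664156356615
```

View pics/w20.png

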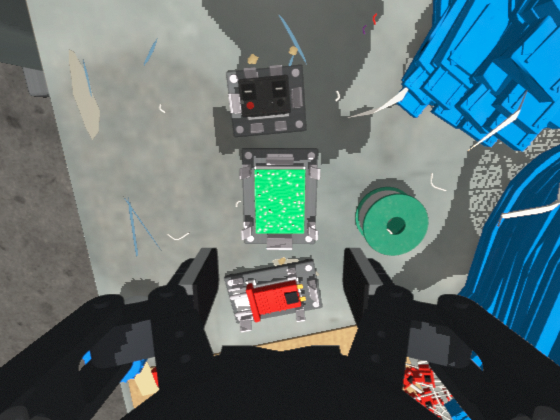

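Board lies in its holder. I'll back off for final checks from the top and side cameras and the wrist.

```bash
python3 -m pendant '{"turn":[[0,0,0],[0,0,0],[0,0,0],[0,0,0],[0,0,0],[0,0,0],[0,0,0],[0,0,0]],"translation":[[0,-0.005,-0.02],[0,-0.025,-0.02],[0,-0.03,-0.02],[0,-0.03,-0.02],[0,-0.03,-0.02],[0,0,0],[0,0,0],[0,0,0]],"claw":[0.06,0.06,0.06,0.06,0.06,0.06,0.06,0.06]}'
python3 - <<'E'
from m import *
top,Ct=shot('top','t21');sd,Cs=shot('side','s21');im,C=shot('wrist','w21');s=state(); print(s['time_s'],s['eef_pos'],s['qvel'].round(3))
cv2.imwrite('pics/t21z.png',cv2.resize(top[140:300,185:385,::-1],None,fx=3.75,fy=3.75,interpolation=cv2.INTER_CUBIC))
cv2.imwrite('pics/s21z.png',cv2.resize(sd[160:280,180:350,::-1],None,fx=4.6,fy=4.6,interpolation=cv2.INTER_CUBIC))
cv2.imwrite('pics/w21z.png',cv2.resize(im[:250,240:560,::-1],None,fx=2.4,fy=2.4,interpolation=cv2.INTER_CUBIC))
E
```

```text
time_s: 20.62
eef_pos: [408.8, -346.4, 233.7]
orientation: [-0.001, 0.728, 0.685, 0.0]
ft_force: [0.9, 0.1, -0.4]
grip_width: 60.2
20.7667 [ 409.33664927 -346.27635519  233.28081936] [ 0.002  0.002  0.007  0.001 -0.001  0.001]
```

View pics/t21z.png

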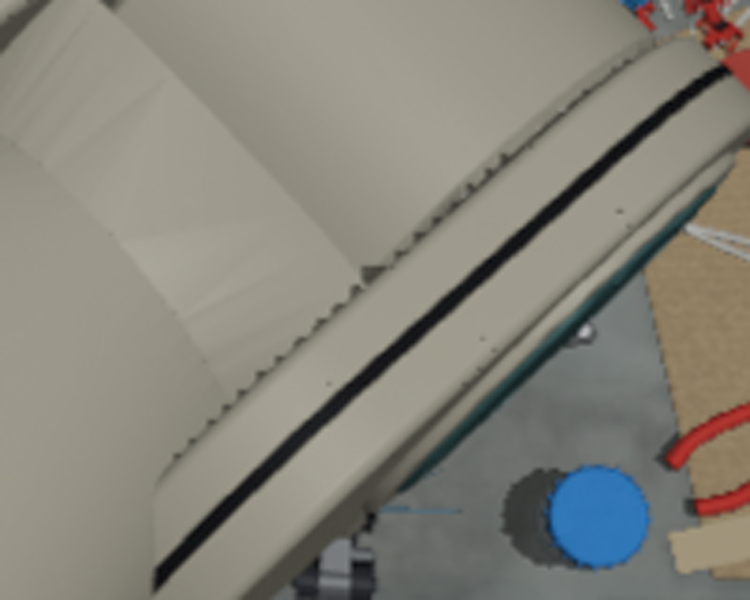

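View pics/s21z.png

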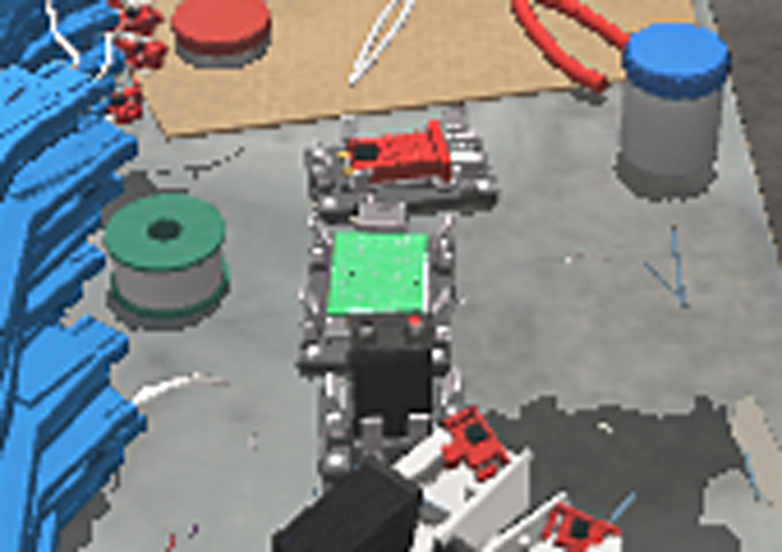

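View pics/w21z.png

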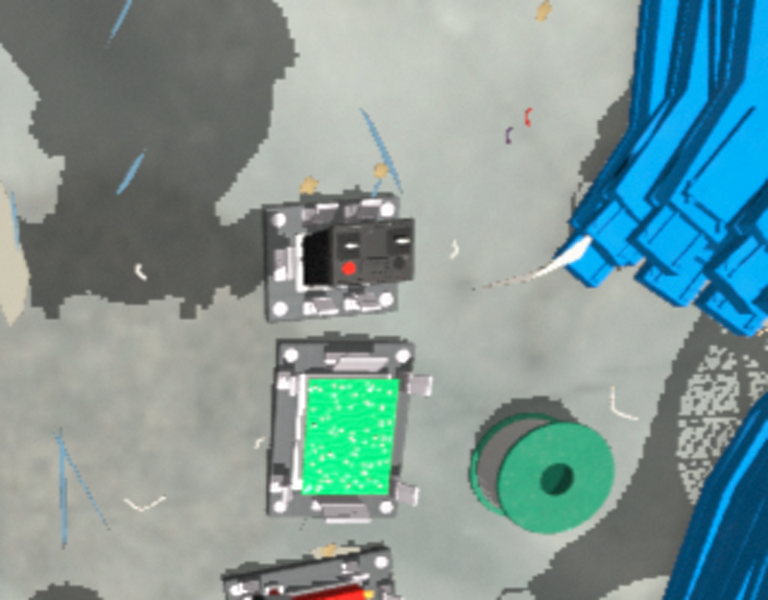

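Run:
```python
from m import *
for tag,box in (('w21',(340,140,420,215)),('w20',(240,155,320,245))):
    im,C=load(tag);H=hsv(im);h,s,v=[H[...,i].astype(int) for i in range(3)]
    rect(C,big((h>50)&(h<80)&(s>100)&(v>90),box),22,tag+' board')
im,C=load('w21')
q=lambda L,z: ray(C,np.array(L)/2.4+[240,0]-.5,z)[:,:2]
P=q([(264,206),(397,193),(397,311),(270,321)],8); print('bplate',P.mean(0).round(1))
T=q([(332,222),(413,218),(413,278),(333,285)],61); print('bat top',T.round(1).tolist(),T.mean(0).round(1))
P=q([(278,342),(412,342),(404,513),(268,516)],8); print('wplate',P.mean(0).round(1))
im,C=load('w14');cv2.imwrite('pics/w14z.png',cv2.resize(im[140:260,235:320,::-1],None,fx=6,fy=6,interpolation=cv2.INTER_NEAREST)[:720])
im,C=load('w21');H=hsv(im);h,s,v=[H[...,i].astype(int) for i in range(3)]
```

```text
w21 board ctr [ 527.9 -352.8] size [54.6 42.5] ang 86.6
w20 board ctr [ 528.2 -353. ] size [56.  42.2] ang 86.6
bplate [ 521.8 -270.2]
bat top [[505.8, -257.5], [537.6, -257.9], [538.7, -280.7], [506.7, -281.5]] [ 522.2 -269.4]
wplate [ 527.7 -351.9]
```

View pics/w14z.png

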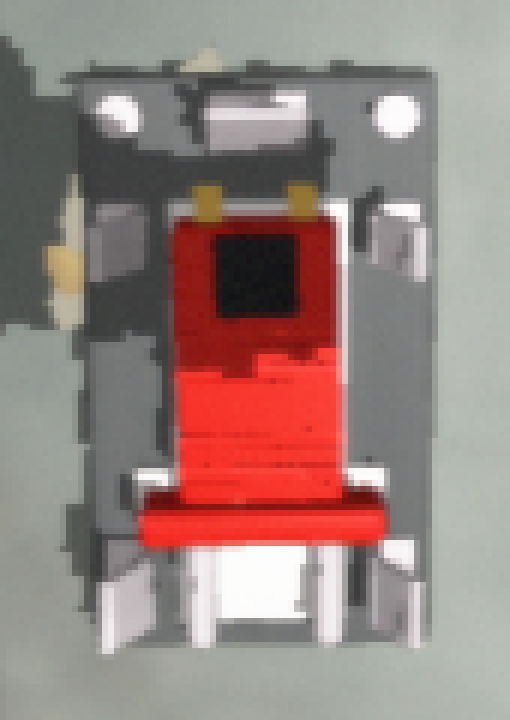

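All parts lie within about 1–2 mm of their holders and flat, the jar and reel are in their places, and the gripper is clear. Handing in.

```bash
python3 -c "
from bench import close_job
print(close_job())"
```

```text
the job is handed in; nothing more can be done
None
```

The battery, plug and wide board each sit in their own holders, all released, and I handed the job in at about 21 s.

| Part | Last check | Result |
|---|---|---|
| Battery | Wrist picture after backing off | About 1 mm from its holder's centre, upright with terminals up |
| Wide board | Same picture | Also about 1 mm off, flat, in line with its holder to within about 1° |
| Plug | By eye, in the close picture after release and the final side view | On its pad between the guides, pins toward the holder's pins side; not measured after release |

- **Jar and reel:** they look unmoved in the last pictures, and no move went near them. I did not measure their shift.
- **Plug grasp:** the first grip was shallow, so I reopened the fingers, went about 4 mm lower and gripped again.
- **Disagreements:** the wrist and top cameras differed by 2–3 mm. Offsets read from high above a holder were also 1–2 mm off those read closer in. I aligned each part from a second look just above the guides.
- **Check that failed:** in the last top view the arm hid the holders, so only the jar could be confirmed there.

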